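# Set the cheese press's ratchet to press and wind it down to load

### The arm

A 6-joint arm with a two-finger parallel gripper is mounted at the origin on a cart in front of the work surface, level with it; the furniture and walls round the work are solid. World frame = base frame: x ahead of the robot, y to its left, z up, the work surface at z = 0. Lengths are in mm, angles in rad, forces in N, time in s.
With the tool pointing down it reaches from about 300 to 775 mm from the base axis. Payload 14.6 kg.
Tool frame: the origin (TCP) lies midway between the tips of the shut fingers; the grasp point (between the pads) lies 19 mm behind it; z points along the fingers, y is the line along which they close (so a half turn about z gives the same grasp; the last joint's range is limited). The gripper opens to 94 mm and grips with 3 to 60 N. Pads are 16 mm wide; open, the fingers measure 119 mm over their backs; the gripper's body (75 mm by 177 mm) begins 78 mm behind the grasp point.
Start: joints at [1.052, 0.3, 1.521, -0, 1.321, -0.067], TCP at [240.118, 494.806, 205.446] pointing down, gripper open.
Joint ranges: [-3.03, 3.03], [-0.79, 2.21], [0.23, 2.52], [-1.04, 4.18], [0, 3.07], [-2.55, 2.55]. Speed limits (rad/s): [2.22, 2.22, 2.57, 3.14, 3.14, 3.14].

### API

Orientations are given as [roll, pitch, yaw] about the fixed x, y, z axes, in that order (R = Rz(yaw) Ry(pitch) Rx(roll)).
In Python, from cell import manip, camera gives the robot as it stands.
- The arm moves only by the tool move_arm, never from a script. Its arguments are lists of equal length, an entry for each row: "dp": the shift along the world's x, y, z in mm, a list of three; "rotation": the turn, a rotation vector about the world's x, y, z in rad, a list of three; "hand": the opening, from 0 (shut) to 1 (fully open). A call has 1 to 10 rows; each row shifts and turns the commanded pose from where the row before left it; what a row does not reach is not made up. A row lasts 1/8 s, in which the tool goes at most 62.5 mm and 10.7 degrees, less where a joint would pass 70% of its speed; a pose out of reach is approached as far as the arm can. A call with a gripper value outside its range is refused whole. The fingers move at their own pace and stop on an object; "newtons" is the grip in N (left out, the last holds). Time passes only in rows, so rows that do not move let the fingers close. It gives the time, the measured TCP pose, the force, the opening and the grip force at its end, in the units of the state.
- manip.read_state(): the state, without advancing time (a new reading comes with each control period).
- camera(name): name is "side" or "top"; returns a dict with "image" (400x640x3 uint8, red, green, blue), "fx", "fy", "cx", "cy" (pixels), "R" (3x3) and "t" (3): a world point X has camera coordinates R X + t. Camera axes: x right, y down, z forward; pixel columns grow to the right and rows downward; lengths in mm; the calibration is good to about 2 mm. A picture is of the moment at which its call begins. There is no depth.
- manip.sign_off(): hands the job in; it is judged then, once.
The state is a dict: "clock": time; "joints": joint angles; "qd": joint speeds; "effort": joint torques, N m; "eef_pos": TCP position; "eef_rot": TCP orientation; "wrist_force": force on the tool from outside, world axes, zero at the start; "moment": the same for the moment, N m; "finger_gap": finger opening in mm; "finger_force": force on a finger pad.
Only numpy, scipy, OpenCV 4.12 (cv2) and the standard library are available. Lean on these libraries where they do the work, as an engineer would, in place of code of your own. Each camera call takes 0.05 s, during which the arm holds its last target. There are 200 camera calls.

### The job

The small cheese press is still set to raise. Flip the yellow direction lever on its ratchet head over to the left, before the screw is turned at all, and swing the red handle well back to the right to feel that it now free-wheels; then work the handle to and fro until the press plate bears on the mould's lid with the lower edge of the aluminium spring barrel in the green load band, not past it. Push the handle gently, never with more than 25 N, leave the things round the press where they are and let go at the end.

Things in the scene. Friction and masses are not known exactly. Their poses are not given: they have to be found in the camera images.
- press: steel table press, fixed: drip tray 190 mm deep (x) by 250 wide (y), two posts 18 mm thick at y = +-105 mm, grey crosshead 66 x 250 mm between z = 169 and 192 mm, acorn nuts on the posts up to z = 221 mm. Origin: centre of the underside, on the screw axis; z up, -x is the front, to which the handle points at joint value 0
- screw_axis (a point): point on the vertical screw axis at the height of the handle bar's top (224 mm above the press's origin). The steel screw (19 mm thick) stands out of the ratchet head up to 44 mm above this point at the start and sinks as the press is wound down
- knob (a point): middle of the black upright knob at the handle's end: 25 mm thick, 42 mm high (27 mm below this point to 15 above; the bar's top is 31 mm below), 150 mm from the screw axis, fixed to the handle. Slow push across the handle: free-wheel 2 to 4 N; winding down 6.5 N, plus 0.03 N per N of press load: about 9 N where green begins, 11 N at its end; a tooth's take-up adds 2 to 3 N for a moment
- handle (a joint): angle of the red handle about the screw axis (rad), 0 straight to the front, positive clockwise from above (the knob goes to the robot's left); the posts' nuts stop it at +-1.3. A friction of 0.2 N m lets it stay where it is left
- lever_tab (a point): middle of the top edge of the yellow lever's upright tab: 6 mm thick across the handle, 12 mm along it, 22 mm high (the lever's arm is 21 mm below this point, the handle bar's top 27 mm). The tab stands 28 mm from the lever's pivot and, when central, 72 mm from the screw axis, towards the knob. It is pushed across the handle, about 20 mm from side to side
- direction (a joint): angle of the direction lever on the handle (rad), clockwise positive: -0.36 = tab to the right = raise (strokes to the right lift the plate, to the left free-wheel), +0.36 = tab to the left = press (strokes to the left wind down, to the right free-wheel). Over-centre spring, 2 N at the tab; rests at 0.1 to 0.36 until its pawl drops between two of the wheel's 16 teeth
- plate_under (a point): centre of the underside of the round steel press plate, 88 mm wide. It sinks 4.5 mm per rad of the wheel until it meets the mould's lid
- barrel_edge (a point): centre of the lower edge of the aluminium spring barrel (33 mm wide) on the screw's foot, 22 mm above the plate's underside without load. The plate's stem slides into it against a spring: 20 N at once, then 20 N per mm. After 3 mm (80 N) the edge reaches the stem's green band, 3.5 mm long (to 150 N); red follows. The screw holds the load by itself
- mould_lid: white round lid in the top of the white perforated mould under the plate, 97 mm wide, fixed; origin: centre of its upper face, on which the plate comes down. Its height differs from run to run, 4 to 11 mm under the plate
- mug: white face mug, 74 x 108 x 83 mm, handle to its side; bystander; origin: centre of its underside
- tub: pink yoghurt tub, 72 x 71 x 71 mm; bystander; origin: centre of its underside
- cup: small white cup, 74 x 74 x 80 mm; bystander; origin: centre of its underside
- pot: small lidded white pot, 74 x 74 x 64 mm; bystander; origin: centre of its underside
- spoon: steel teaspoon lying flat, 130 x 27 x 11 mm; bystander; origin: centre of its underside

How it is judged (in metres and radians):
On the way, in this order (a step that is already met when the one before it is completed fails the run):
1. the direction lever is flipped over to press, with the screw not yet turned (value of joint direction above 0.06 rad and distance of plate_under from where it was at the start of the episode below 0.0025 m), for 0.2 s.
2. the handle has been swung back to the right, more than 0.45 rad past straight ahead, free-wheeling: the plate has not moved (all of step 1 and value of joint handle below -0.45 rad), for 0.1 s.
At the end, for the whole second after the job is handed in: the direction lever stands on press (joint above 0.06), the plate bears on the mould's lid with 76 to 154 N (the barrel's edge in the green band), the handle is at rest and nothing is touched by the robot (value of joint direction above 0.06 rad and contact force between mould_lid and anything else between 76 and 154 N and velocity of joint handle between -0.05 and 0.05 rad/s).
It fails at once if the mould is pressed past the green band (more than 170 N) (contact force between mould_lid and anything else above 170 N).
It fails at once if the press, its handle or its lever is pushed with more than 25 N (contact force between any of the arm, the fingers and press above 25 N).
It fails at once if a thing beside the press is moved more than 30 mm (distance of any of mug, tub, cup, pot, spoon from where it was at the start of the episode above 0.03 m).
It also fails if it takes over 72 s, if anything falls off the work surface, if the arm or the gripper's body presses on something with over 40 N, if the wrist force passes 120 N, or if a joint passes its speed limit or range.

## Working session

There is one attempt and no reset: what is moved stays moved. The work goes in short steps, Python scripts to look and compute and a tool call to move; the robot and the scene stay as the last step left them, time stands still between calls to the robot, and variables do not carry over. Pictures are saved under pics/ and viewed, at most 10 in all, crops included, and the job is handed in when it is done.

Besides the shell and the picture viewer there is one more tool, called in YAML: its name, and indented under it one key for each argument. move_arm: Moves the arm, as the interface text tells. Its arguments: {"type":"object","properties":{"dp":{"type":"array","items":{"type":"array","items":{"type":"number"}}},"rotation":{"type":"array","items":{"type":"array","items":{"type":"number"}}},"hand":{"type":"array","items":{"type":"number"}},"newtons":{"type":"number"}},"required":["dp","rotation","hand"]}

```bash
mkdir -p pics; ls; python3 - <<'E'
from cell import manip,camera
import cv2,pickle,numpy as np
for n in("side","top"):
    c=camera(n);pickle.dump(c,open(f"pics/{n}0.pkl","wb"));cv2.imwrite(f"pics/{n}0.png",c["image"][:,:,::-1])
    print(n,c["fx"],c["fy"],c["cx"],c["cy"],np.round(c["R"],3).tolist(),np.round(c["t"],1), np.round(-c["R"].T@c["t"],0))
print(manip.read_state())
E
```

```text
pics
side 409.05230504915113 409.05230504915113 318.3853036272169 205.8578503806988 [[0.882, -0.471, 0.011], [-0.234, -0.459, -0.857], [0.409, 0.753, -0.515]] [-449.6  229.1 1181.7] [ -33. -997.  810.]
top 438.61350921013627 438.61350921013627 311.3136783973954 200.42076077039903 [[0.008, -1.0, 0.007], [-0.996, -0.008, -0.091], [0.091, -0.006, -0.996]] [ -33.1  518.3 1398.2] [ 390.  -21. 1440.]
{'clock': 0.1, 'joints': array([ 1.05239659e+00,  3.00442944e-01,  1.52148946e+00,  1.65375245e-06,
        1.32070650e+00, -6.65595387e-02]), 'qd': array([-1.92555299e-05, -6.55450710e-04, -4.37738583e-04,  1.68848064e-04,
       -2.72325667e-04,  1.33242316e-03]), 'effort': array([ 3.55137690e-04, -5.32654738e+01, -3.53284836e+01,  7.08750682e-02,
        2.35010160e-02, -8.40348821e-05]), 'eef_pos': array([240.01203154, 494.61679662, 204.94053315]), 'eef_rot': array([-3.14054883e+00, -7.11847003e-05,  2.68975201e+00]), 'wrist_force': array([-0.8206171 ,  0.07215717,  1.01552859]), 'moment': array([-0.00850455, -0.01983531, -0.05717421]), 'finger_force': 0.0, 'finger_gap': 94.30775907739083}
```

View pics/side0.png

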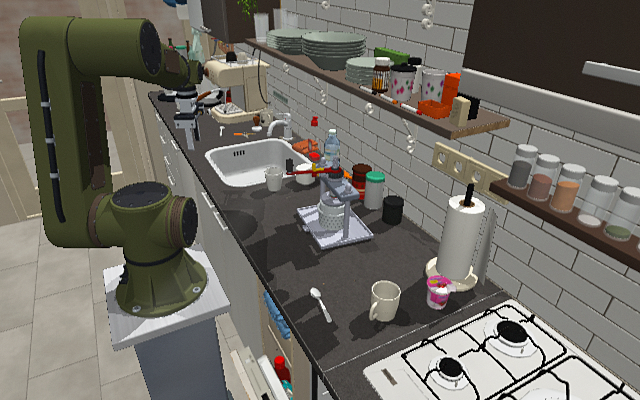

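View pics/top0.png

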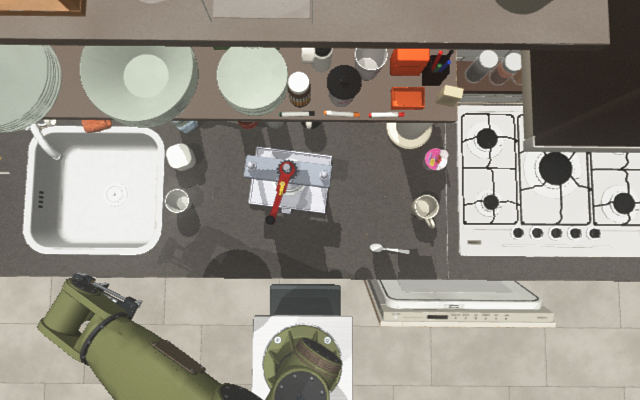

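The side view shows the press at about (335,205), with the handle's knob at (290,165). In the top view the screw is at about (287,168) and the knob at (271,219), so the handle points to the front and slightly left. I'll enlarge both.

```bash
python3 - <<'E'
import cv2,numpy as np
a=cv2.imread("pics/side0.png")[140:260,270:390];b=cv2.imread("pics/top0.png")[135:235,235:345]
A=cv2.resize(a,(480,480),interpolation=cv2.INTER_NEAREST)
a2=cv2.imread("pics/top0.png")[140:228,240:340];B=cv2.resize(a2,None,fx=5,fy=5,interpolation=cv2.INTER_NEAREST)[:, :]
cv2.imwrite("pics/c1.png",cv2.resize(a,(600,600),interpolation=cv2.INTER_CUBIC));cv2.imwrite("pics/c2.png",cv2.resize(a2,None,fx=6,fy=6,interpolation=cv2.INTER_CUBIC))
E
```

```text
(no output)
```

View pics/c1.png

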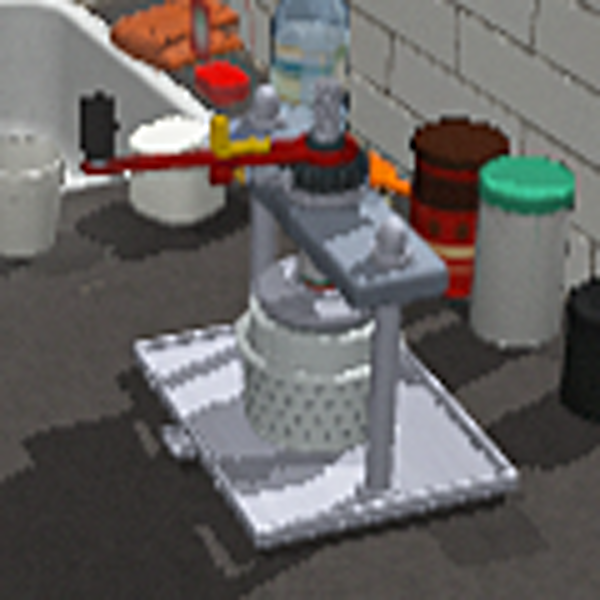

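View pics/c2.png

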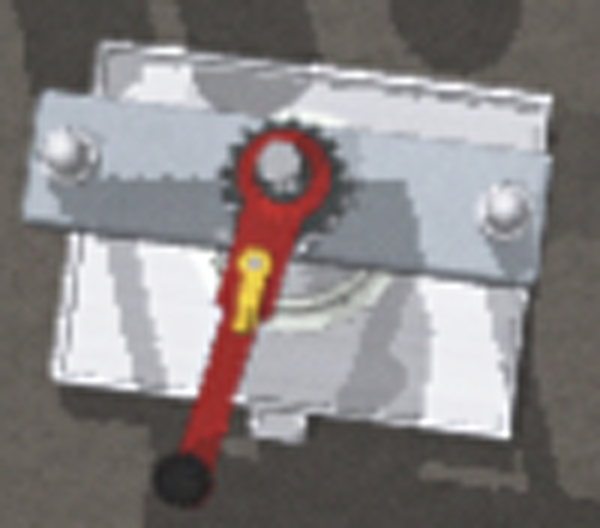

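The crops show the knob's top at about (183,475) in the top crop and the tab's end at (243,320). The nuts are at (68,143) and (505,203), and the screw's top is at (281,160). In the side crop the red and green band marks sit just above the plate. Next I'll cast rays.

```bash
cat > h.py <<'E'
import numpy as np,pickle
def ray(c,u,v):
    d=c["R"].T@np.array([(u-c["cx"])/c["fx"],(v-c["cy"])/c["fy"],1]);return -c["R"].T@np.array(c["t"]),d
def onz(c,u,v,z):
    o,d=ray(c,u,v);return o+d*(z-o[2])/d[2]
def tri(c1,p1,c2,p2):
    (a,d),(b,e)=ray(c1,*p1),ray(c2,*p2)
    s=np.linalg.lstsq(np.c_[d,-e],b-a,rcond=None)[0];P,Q=a+d*s[0],b+e*s[1];return (P+Q)/2,np.linalg.norm(P-Q)
def proj(c,X):
    p=c["R"]@np.array(X)+c["t"];return p[:2]/p[2]*c["fx"]+[c["cx"],c["cy"]]
E
python3 - <<'E'
from h import *
np.set_printoptions(precision=1,suppress=True)
S=pickle.load(open("pics/side0.pkl","rb"));T=pickle.load(open("pics/top0.pkl","rb"))
t=lambda x,y:(240+(x-2.5)/6,140+(y-2.5)/6)
s=lambda x,y:(270+(x-2)/5,140+(y-2)/5)
for n,p,z in(("nutL",(68,141),219),("nutR",(505,205),219),("screw",(281,158),268),("knob",(183,475),270),("tab",(243,322),251),("piv",(254,263),232),("trayFL",(53,380),12),("trayFR",(510,438),12),("trayBL",(101,42),12),("trayBR",(551,97),12)):
    print(n,onz(T,*t(*p),z))
print(tri(T,t(183,475),S,s(99,97)),tri(T,t(243,322),S,s(219,120)),tri(T,t(281,158),S,s(328,86)))
import cv2
for c,o in((T,(240,140)),(S,(270,140))):
    hsv=cv2.cvtColor(c["image"],cv2.COLOR_RGB2HSV);m=cv2.inRange(hsv,(20,150,120),(33,255,255))
    n,l,st,ce=cv2.connectedComponentsWithStats(m)
    for i in range(1,n):
        if st[i,4]>8 and 240<ce[i][0]<380 and 140<ce[i][1]<220:print(st[i],ce[i])
E
```

```text
nutL [604.9 143.  219. ]
nutR [576.3 -62.2 219. ]
screw [589.3  40.5 268. ]
knob [446.2  82.1 270. ]
tab [516.8  57.6 251. ]
piv [546.3  54.2 232. ]
trayFL [509.7 176.2  12. ]
trayFR [480.1 -72.6  12. ]
trayBL [696.6 153.6  12. ]
trayBR [668.2 -94.2  12. ]
(array([446.3,  81.6, 273.3]), np.float64(0.6957347582394418)) (array([517.7,  57. , 252.5]), np.float64(2.3453841805735327)) (array([589.2,  40.4, 268.5]), np.float64(0.00976000755088166))
[279 182   6  13  39] [281.3 188.4]
[312 163  12   8  48] [316.  167.5]
```

move_arm:
  dp:
    - [10,-15,30]
    - [28,-43,30]
    - [30,-48,30]
    - [32,-48,15]
    - [32,-48,0]
    - [32,-48,0]
    - [32,-48,0]
    - [32,-48,0]
    - [32,-48,0]
    - [20,-40,0]
  rotation:
    - [0,0,0.017]
    - [0,0,0.017]
    - [0,0,0.017]
    - [0,0,0.017]
    - [0,0,0.017]
    - [0,0,0.017]
    - [0,0,0.017]
    - [0,0,0.017]
    - [0,0,0.017]
    - [0,0,0.017]
  hand: [0.45,0.45,0.45,0.45,0.45,0.45,0.45,0.45,0.45,0.45]

```text
clock: 1.35
eef_pos: [520.2, 59.9, 309.2]
eef_rot: [-3.141, -0.001, 2.859]
wrist_force: [0.6, 0.3, -0.4]
finger_gap: 42.3
finger_force: 0.0
```

move_arm:
  dp:
    - [0,0,-20]
    - [0,0,-20]
    - [0,0,-15]
    - [0,0,-10]
    - [0,0,-4]
    - [1,3,0]
    - [1,3,0]
    - [1,3,0]
    - [0,2,0]
    - [0,0,0]
  rotation:
    - [0,0,0]
    - [0,0,0]
    - [0,0,0]
    - [0,0,0]
    - [0,0,0]
    - [0,0,0]
    - [0,0,0]
    - [0,0,0]
    - [0,0,0]
    - [0,0,0]
  hand: [0.45,0.45,0.45,0.45,0.45,0.45,0.45,0.45,0.45,0.45]

```text
clock: 2.6
eef_pos: [522.4, 73.1, 240.7]
eef_rot: [3.142, 0.0, 2.86]
wrist_force: [-0.5, 0.5, -0.7]
finger_gap: 42.2
finger_force: 0.0
```

move_arm:
  dp:
    - [0.5,1.5,0]
    - [0.5,1.5,0]
    - [0.5,1.5,0]
    - [0.3,1.5,0]
    - [0.3,1.5,0]
    - [0.3,1.5,0]
    - [0.3,1.5,0]
    - [0,0,0]
  rotation:
    - [0,0,0]
    - [0,0,0]
    - [0,0,0]
    - [0,0,0]
    - [0,0,0]
    - [0,0,0]
    - [0,0,0]
    - [0,0,0]
  hand: [0.45,0.45,0.45,0.45,0.45,0.45,0.45,0.45]

```text
clock: 3.6
eef_pos: [525.2, 83.6, 240.7]
eef_rot: [3.141, 0.0, 2.86]
wrist_force: [-0.2, 0.7, -0.2]
finger_gap: 42.0
finger_force: 0.0
```

```bash
cat > look.py <<'E'
from h import *;from cell import camera,manip;import cv2,sys
n=sys.argv[1]
c=camera("top");s=camera("side")
pickle.dump((c,s),open(f"pics/{n}.pkl","wb"))
a=cv2.resize(c["image"][140:240,240:340],(400,400),interpolation=cv2.INTER_CUBIC)
b=cv2.resize(s["image"][140:240,270:370],(400,400),interpolation=cv2.INTER_CUBIC)
cv2.imwrite(f"pics/{n}.png",np.hstack([a,b])[:,:,::-1])
E
python3 look.py p1
```

```text
(no output)
```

View pics/p1.png

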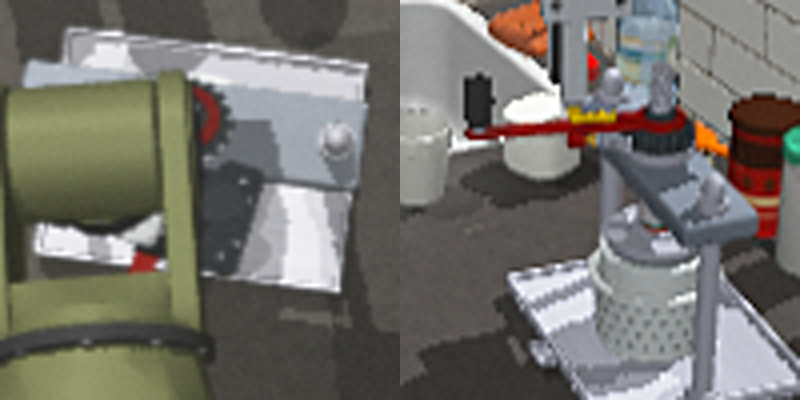

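The side view shows the finger still covering the tab, and the arm hides it from the top camera. I'll lift, move over the knob and check.

move_arm:
  dp:
    - [-0.5,-1.5,0]
    - [0,0,25]
    - [0,0,42]
    - [-40,-1,0]
    - [-39,0,0]
    - [0,0,0]
  rotation:
    - [0,0,0]
    - [0,0,0]
    - [0,0,0]
    - [0,0,0]
    - [0,0,0]
    - [0,0,0]
  hand: [0.45,0.45,0.45,0.45,0.45,0.45]

```text
clock: 4.45
eef_pos: [444.3, 80.9, 308.5]
eef_rot: [3.141, 0.002, 2.86]
wrist_force: [0.6, -0.7, 0.7]
finger_gap: 42.3
finger_force: 0.0
```

```bash
python3 look.py p2; python3 - <<'E'
from h import *
import cv2
np.set_printoptions(precision=1,suppress=True)
T,S=pickle.load(open("pics/p2.pkl","rb"));S0=pickle.load(open("pics/side0.pkl","rb"))
for c in(S0,S):
    m=cv2.inRange(cv2.cvtColor(c["image"],cv2.COLOR_RGB2HSV),(20,150,120),(33,255,255))[155:180,300:335]
    print("\n".join("".join(".#"[int(v>0)] for v in r) for r in m))
ax=np.array([589.2,40.4,0])
for d in(-.36,-.15,.15,.36):
    f=.283;r=np.array([-np.cos(f),np.sin(f),0]);l=np.array([np.sin(f),np.cos(f),0])
    X=ax+r*(44+28*np.cos(d))+l*28*np.sin(d);print(d,proj(S,X+[0,0,251]),proj(S,ax+r*44+[0,0,230]))
E
```

```text
...................................
...................................
...................................
...................................
...................................
...................................
...................................
...................................
.............##....................
............####...................
............###....................
............####...................
............####....#..#...........
............####.#######...........
............############...........
.............######................
...................................
...................................
...................................
.................##................
.................##................
...................................
...................................
...................................
...................................
...................................
...................................
...................................
...................................
...................................
...................................
...................................
...................................
.............##....................
............###....................
............###....................
............###....................
............###....................
............############...........
............############...........
.............#####...##............
...................................
...................................
...................................
.................##................
.................##................
...................................
...................................
...................................
...................................
-0.36 [314.4 164.8] [321.6 168.7]
-0.15 [313.5 164. ] [321.6 168.7]
0.15 [313.  162.9] [321.6 168.7]
0.36 [313.1 162.2] [321.6 168.7]
```

View pics/p2.png

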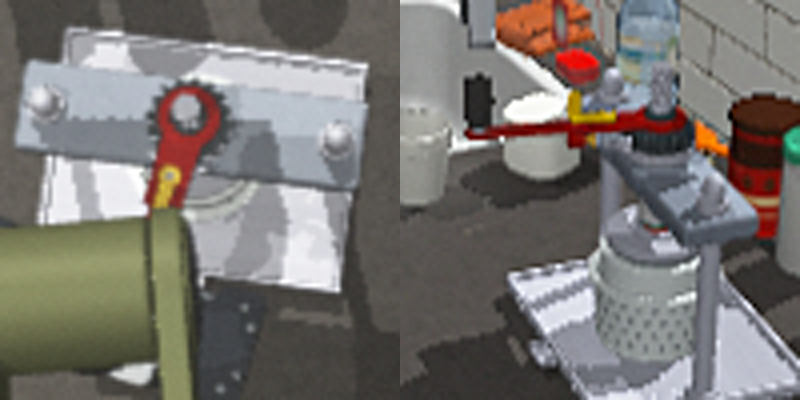

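The view is partly blocked: the tab is at (163,205) in the top crop and right by the arm. I'll compare the yellow rows numerically.

```bash
python3 - <<'E'
from h import *
import cv2
T,S=pickle.load(open("pics/p2.pkl","rb"));T0=pickle.load(open("pics/top0.pkl","rb"));S0=pickle.load(open("pics/side0.pkl","rb"))
for c in(T0,T):
    h=cv2.cvtColor(c["image"],cv2.COLOR_RGB2HSV)
    y=cv2.inRange(h,(15,130,80),(35,255,255));r=cv2.inRange(h,(0,130,60),(10,255,255))|cv2.inRange(h,(170,130,60),(180,255,255))
    for v in range(178,198):print("".join("Y" if y[v,u] else "r" if r[v,u] else "." for u in range(268,300)))
    print()
for c in(S0,S):
    h=cv2.cvtColor(c["image"],cv2.COLOR_RGB2HSV)
    y=cv2.inRange(h,(15,130,80),(35,255,255));r=cv2.inRange(h,(0,130,60),(10,255,255))|cv2.inRange(h,(170,130,60),(180,255,255))
    for v in range(160,180):print("".join("Y" if y[v,u] else "r" if r[v,u] else "." for u in range(284,346)))
    print()
E
```

```text
...........rrrrrrrrrrr..........
...........rrrrrrrrrr...........
...........rrrrrrrrrr...........
...........rrYY.rrrr............
..........rrYYYYYrrr............
..........r.Y...Yrrr............
..........r.Y...Yrr.............
.........rrrYYYYYrr.............
.........rrrYYYYrrr.............
.........rrrYYYYrr..............
.........rrrYYYYrr..............
.........rr.YYYYrr..............
.........rrYYYY.r...............
.........rr.YYYrr...............
.........rrYYYYrr...............
.........rrYYYY.................
.........rrYYY..................
.........rr.Yr..................
........rrrrrr..................
........rrrrr...................

............rrrrrrrrrr..........
...........rrrrrrrrrr...........
...........rrrrrrrrrr...........
...........rrYY.rrrr............
...........rYYYYYrrr............
..........r.Y...Y.rr............
..........r.Y...Yrrr............
..........rrYYYYYrr.............
.........rrYYYYYrrr.............
.........rrYYYY.rr..............
.........rrYYYYrrr..............
.........r.YYYYrrr..............
.........rYYYYrrr...............
..........
[... 2042 characters left out ...]
rr.....
............................YYYYYYYYYYYYrrrrrrrr.......rrr....
.........................rrrrYYYYYYYYYYYrrrrrrrrrrrrrrrrrr....
........r...rrrrrrrrrrrrrrrrrrrrrrrrrrrrrrrrrrrrrrrrrrrrr.....
...r....rrrrrrrrrrrrrrrrrrrrrrrrrrrrrrrrrrrrrrrrrrrrrrrr.....Y
...r...rrrrrrrrrrrrrrrr.....rrrrr............................Y
...rrrrrrr..................rrrr.YY..........................Y
............................rrrrrYY..........................Y
............................rrrr..Y...........................
............................................................r.
..............................................................
..............................................................
```

Compared with the start, the yellow tab now lies over a pixel further left at its end, with the handle unmoved. The lever is on press. Next I go down over the knob and swing right.

```bash
cat > arc.py <<'E'
import numpy as np,sys
def rows(p,a,step,n):
    "rows from point p (at angle a) along arc"
    out=[]
    for i in range(n):
        a+=step;q=np.array([589.2-150*np.cos(a),40.4+150*np.sin(a)]);d=np.round(q-p,0);p=p+d;out.append([int(d[0]),int(d[1]),0])
    return out,a,p
if __name__=="__main__":
    x,y,a,step=map(float,sys.argv[1:5]);p=np.array([x,y])
    for k in sys.argv[5:]:
        o,a,p=rows(p,a,step,int(k));print(o,round(a,3),p)
E
python3 arc.py 445.2 82.3 0.283 -0.05 10 10
```

```text
[[-2, -7, 0], [-1, -8, 0], [-2, -7, 0], [0, -7, 0], [-1, -8, 0], [0, -7, 0], [0, -8, 0], [1, -7, 0], [1, -8, 0], [2, -7, 0]] -0.217 [443.2   8.3]
[[1, -7, 0], [2, -8, 0], [3, -7, 0], [3, -7, 0], [3, -6, 0], [4, -7, 0], [3, -6, 0], [5, -7, 0], [4, -6, 0], [5, -5, 0]] -0.717 [476.2 -57.7]
```

move_arm:
  dp:
    - [1,1,-20]
    - [0,0,-24]
    - [0,0,-16]
    - [0,0,-8]
    - [0,0,0]
  rotation:
    - [0,0,0]
    - [0,0,0]
    - [0,0,0]
    - [0,0,0]
    - [0,0,0]
  hand: [0.45,0.45,0.45,0.45,0.45]

```text
clock: 5.18
eef_pos: [446.8, 81.9, 239.6]
eef_rot: [-3.141, -0.0, 2.86]
wrist_force: [0.7, 0.9, 0.3]
finger_gap: 42.7
finger_force: 0.0
```

move_arm:
  dp:
    - [-1,-3,0]
    - [-1,-3,0]
    - [-1,-3,0]
    - [-1,-4,0]
    - [-1,-5,0]
    - [-1,-7,0]
    - [-1,-8,0]
    - [0,-7,0]
    - [0,-8,0]
    - [1,-7,0]
  rotation:
    - [0,0,0.02]
    - [0,0,0.02]
    - [0,0,0.02]
    - [0,0,0.027]
    - [0,0,0.035]
    - [0,0,0.05]
    - [0,0,0.05]
    - [0,0,0.05]
    - [0,0,0.05]
    - [0,0,0.05]
  hand: [0.45,0.45,0.45,0.45,0.45,0.45,0.45,0.45,0.45,0.45]

```text
clock: 6.42
eef_pos: [440.4, 26.6, 239.7]
eef_rot: [3.141, -0.0, -3.049]
wrist_force: [-0.4, 1.2, 0.6]
finger_gap: 42.4
finger_force: 0.7
```

```bash
python3 arc.py 440.5 26.5 -0.09 -0.05 10 4
```

```text
[[0, -7, 0], [1, -7, 0], [2, -8, 0], [2, -7, 0], [2, -7, 0], [3, -7, 0], [3, -7, 0], [3, -7, 0], [4, -6, 0], [4, -7, 0]] -0.59 [464.5 -43.5]
[[4, -6, 0], [5, -6, 0], [5, -5, 0], [5, -6, 0]] -0.79 [483.5 -66.5]
```

move_arm:
  dp:
    - [0,-7,0]
    - [1,-7,0]
    - [2,-8,0]
    - [2,-7,0]
    - [2,-7,0]
    - [3,-7,0]
    - [3,-7,0]
    - [3,-7,0]
    - [4,-6,0]
    - [4,-7,0]
  rotation:
    - [0,0,0.05]
    - [0,0,0.05]
    - [0,0,0.05]
    - [0,0,0.05]
    - [0,0,0.05]
    - [0,0,0.05]
    - [0,0,0.05]
    - [0,0,0.05]
    - [0,0,0.05]
    - [0,0,0.05]
  hand: [0.45,0.45,0.45,0.45,0.45,0.45,0.45,0.45,0.45,0.45]

```text
clock: 7.68
eef_pos: [464.4, -43.3, 239.7]
eef_rot: [3.141, -0.0, -2.549]
wrist_force: [0.2, 1.4, -0.0]
finger_gap: 42.3
finger_force: 0.6
```

move_arm:
  dp:
    - [4,-6,0]
    - [5,-6,0]
    - [5,-5,0]
    - [5,-6,0]
    - [0,0,0]
    - [0,0,0]
  rotation:
    - [0,0,0.05]
    - [0,0,0.05]
    - [0,0,0.05]
    - [0,0,0]
    - [0,0,0]
    - [0,0,0]
  hand: [0.45,0.45,0.45,0.45,0.45,0.45]

```text
clock: 8.43
eef_pos: [483.5, -66.0, 239.7]
eef_rot: [-3.142, 0.0, -2.402]
wrist_force: [-0.2, -0.1, -0.7]
finger_gap: 42.3
finger_force: 0.0
```

```bash
python3 look.py p3; python3 arc.py 483.5 -66.5 -0.79 0.04 10 10 10 10 10
```

```text
[[-4, 5, 0], [-4, 4, 0], [-4, 5, 0], [-4, 5, 0], [-3, 4, 0], [-3, 5, 0], [-3, 6, 0], [-3, 5, 0], [-3, 5, 0], [-2, 6, 0]] -0.39 [450.5 -16.5]
[[-2, 5, 0], [-2, 6, 0], [-2, 6, 0], [-1, 6, 0], [-2, 6, 0], [-1, 5, 0], [0, 6, 0], [-1, 6, 0], [0, 6, 0], [0, 6, 0]] 0.01 [439.5  41.5]
[[0, 6, 0], [0, 6, 0], [1, 6, 0], [1, 6, 0], [1, 6, 0], [1, 6, 0], [2, 6, 0], [2, 6, 0], [2, 5, 0], [2, 6, 0]] 0.41 [451.5 100.5]
[[3, 5, 0], [2, 5, 0], [3, 6, 0], [3, 5, 0], [4, 5, 0], [3, 5, 0], [4, 4, 0], [4, 5, 0], [4, 4, 0], [4, 5, 0]] 0.81 [485.5 149.5]
[[5, 4, 0], [4, 3, 0], [5, 4, 0], [5, 4, 0], [5, 3, 0], [5, 3, 0], [5, 3, 0], [6, 3, 0], [5, 2, 0], [6, 2, 0]] 1.21 [536.5 180.5]
```

View pics/p3.png

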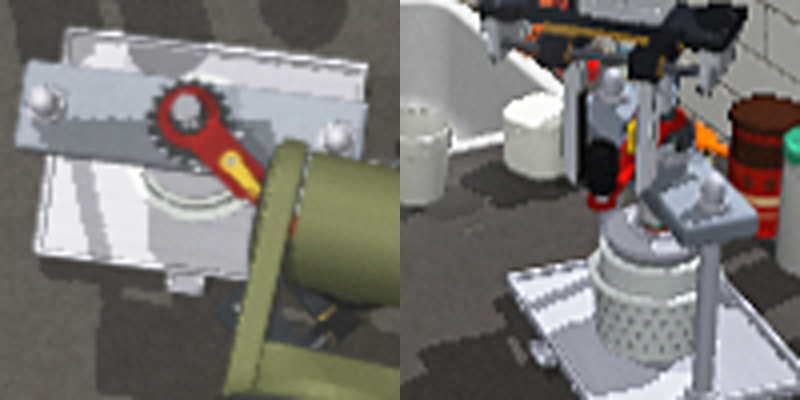

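The handle is at about φ=-0.69, which is joint -0.81, and the plate looks unchanged. Now I wind left slowly.

```bash
python3 arc.py 483.5 -66.0 -0.785 0.03 10 10 10 10 10 10 6
```

```text
[[-4, 4, 0], [-3, 3, 0], [-3, 3, 0], [-2, 4, 0], [-3, 3, 0], [-3, 4, 0], [-2, 4, 0], [-3, 4, 0], [-2, 4, 0], [-2, 3, 0]] -0.485 [456.5 -30. ]
[[-2, 4, 0], [-2, 5, 0], [-2, 4, 0], [-1, 4, 0], [-2, 4, 0], [-1, 4, 0], [-2, 5, 0], [-1, 4, 0], [-1, 4, 0], [-1, 5, 0]] -0.185 [441.5  13. ]
[[-1, 4, 0], [0, 5, 0], [-1, 4, 0], [0, 5, 0], [0, 4, 0], [0, 5, 0], [0, 4, 0], [0, 5, 0], [0, 4, 0], [1, 5, 0]] 0.115 [440.5  58. ]
[[0, 4, 0], [1, 5, 0], [1, 4, 0], [1, 4, 0], [1, 5, 0], [1, 4, 0], [2, 4, 0], [1, 5, 0], [2, 4, 0], [1, 4, 0]] 0.415 [451.5 101. ]
[[2, 4, 0], [2, 4, 0], [2, 4, 0], [3, 4, 0], [2, 4, 0], [2, 3, 0], [3, 4, 0], [3, 4, 0], [3, 3, 0], [2, 4, 0]] 0.715 [475.5 139. ]
[[3, 3, 0], [4, 3, 0], [3, 4, 0], [3, 3, 0], [3, 3, 0], [4, 2, 0], [3, 3, 0], [4, 3, 0], [4, 2, 0], [4, 3, 0]] 1.015 [510.5 168. ]
[[3, 2, 0], [4, 2, 0], [4, 2, 0], [4, 2, 0], [4, 2, 0], [5, 2, 0]] 1.195 [534.5 180. ]
```

move_arm:
  dp:
    - [-3,3,0]
    - [-3,3,0]
    - [-3,3,0]
    - [-3,4,0]
    - [-3,3,0]
    - [-3,4,0]
    - [-3,3,0]
    - [-3,3,0]
    - [-2,4,0]
    - [-3,4,0]
  rotation:
    - [0,0,-0.03]
    - [0,0,-0.03]
    - [0,0,-0.03]
    - [0,0,-0.03]
    - [0,0,-0.03]
    - [0,0,-0.03]
    - [0,0,-0.03]
    - [0,0,-0.03]
    - [0,0,-0.03]
    - [0,0,-0.03]
  hand: [0.45,0.45,0.45,0.45,0.45,0.45,0.45,0.45,0.45,0.45]

```text
clock: 9.78
eef_pos: [454.4, -31.9, 239.7]
eef_rot: [-3.142, -0.0, -2.703]
wrist_force: [1.3, -1.0, -0.1]
finger_gap: 42.4
finger_force: 0.6
```

move_arm:
  dp:
    - [-1,4,0]
    - [-1,5,0]
    - [-2,4,0]
    - [-1,4,0]
    - [-1,4,0]
    - [-1,4,0]
    - [-2,5,0]
    - [-1,4,0]
    - [-1,4,0]
    - [-1,5,0]
  rotation:
    - [0,0,-0.03]
    - [0,0,-0.03]
    - [0,0,-0.03]
    - [0,0,-0.03]
    - [0,0,-0.03]
    - [0,0,-0.03]
    - [0,0,-0.03]
    - [0,0,-0.03]
    - [0,0,-0.03]
    - [0,0,-0.03]
  hand: [0.45,0.45,0.45,0.45,0.45,0.45,0.45,0.45,0.45,0.45]

```text
clock: 11.02
eef_pos: [442.2, 11.0, 239.6]
eef_rot: [-3.141, -0.001, -3.004]
wrist_force: [-1.3, -2.7, 0.6]
finger_gap: 41.9
finger_force: 0.8
```

move_arm:
  dp:
    - [-1,4,0]
    - [0,5,0]
    - [-1,4,0]
    - [0,5,0]
    - [0,4,0]
    - [0,5,0]
    - [0,4,0]
    - [0,5,0]
    - [0,4,0]
    - [1,5,0]
  rotation:
    - [0,0,-0.03]
    - [0,0,-0.03]
    - [0,0,-0.03]
    - [0,0,-0.03]
    - [0,0,-0.03]
    - [0,0,-0.03]
    - [0,0,-0.03]
    - [0,0,-0.03]
    - [0,0,-0.03]
    - [0,0,-0.03]
  hand: [0.45,0.45,0.45,0.45,0.45,0.45,0.45,0.45,0.45,0.45]

```text
clock: 12.28
eef_pos: [441.1, 56.0, 239.6]
eef_rot: [-3.141, -0.001, 2.98]
wrist_force: [-1.4, -1.7, -0.5]
finger_gap: 42.7
finger_force: 0.8
```

```bash
python3 look.py p4; python3 - <<'E'
from h import *
import cv2
S0=pickle.load(open("pics/side0.pkl","rb"));S=pickle.load(open("pics/p4.pkl","rb"))[1]
A=[cv2.resize(c["image"][180:210,315:355],(400,300),interpolation=cv2.INTER_CUBIC) for c in(S0,S)]
cv2.imwrite("pics/b4.png",np.hstack(A)[:,:,::-1])
E
```

```text
(no output)
```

View pics/b4.png

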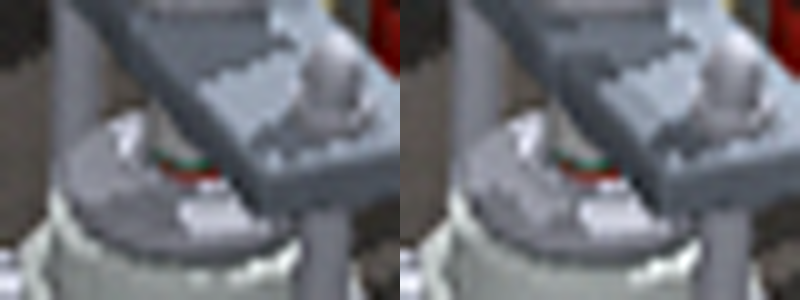

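The plate, the red and green bands and the barrel edge are visible, with little change. The push force, at about 2.5 N, looks like free-wheeling rather than winding. I'll check the screw and lever.

```bash
python3 - <<'E'
from h import *
import cv2
S0=pickle.load(open("pics/side0.pkl","rb"))
L=[S0]+[pickle.load(open(f"pics/p{i}.pkl","rb"))[1] for i in(1,2,3,4)]
g=lambda c:cv2.cvtColor(c["image"],cv2.COLOR_RGB2GRAY).astype(np.float32)
for c in L:
    a=g(c);print("screw col",a[150:172,335].astype(int))
for c in L:
    a=g(c);print("plate rim col 325-345",a[196:212,328:340].mean(1).astype(int), "bar", a[186:206,334].astype(int))
T=[pickle.load(open(f"pics/p{i}.pkl","rb"))[0] for i in(3,4)]
for c in T:
    h=cv2.cvtColor(c["image"],cv2.COLOR_RGB2HSV)
    y=cv2.inRange(h,(15,130,80),(35,255,255));r=cv2.inRange(h,(0,130,60),(10,255,255))|cv2.inRange(h,(170,130,60),(180,255,255))
    for v in range(158,196):print("".join("Y" if y[v,u] else "r" if r[v,u] else "." for u in range(272,318)))
E
```

```text
screw col [127 122 125 108 103 129 141 116 108 140 122 104  99 105 130 130 124 127
  80  40  46  46]
screw col [135 135 137 116 116 120 117 109 118 148 132 117 111 115 139 141 137 139
  84  40  42  40]
screw col [136 131 133 113 108 138 151 125 113 149 127 114 106 110 139 139 130 135
  88  44  48  51]
screw col [ 26  27  22  26  70  88  76  70  71  78 134 143 120 117 142 142 137 137
  85  33  41  41]
screw col [137 134 136 116 113 138 155 125 117 151 130 117 109 112 139 141 136 135
  92  45  49  49]
plate rim col 325-345 [ 77  82 115 109 135 154 151 131 111  81  98 155 152 140 142 141] bar [100 101 108 103  77  67  64  60  73 117  89  67 100 107 171 190 194 159
 122  88]
plate rim col 325-345 [ 79  84 119 117 147 166 164 141 121  90 109 162 162 153 154 154] bar [ 88  84  92  90  72  67  63  60  77 125 101  73 110 117 183 205 207 171
 127  96]
plate rim col 325-345 [ 79  80 116 114 143 162 160 137 118  87 106 159 158 149 150 149] bar [ 83  79  90  87  71  61  61  59  74 126  97  71 109 116 178 200 204 166
 124  92]
plate rim col 325-345 [ 86  91 128 128 159 186 185 150 123  91 112 184
[... 3151 characters left out ...]
......rrrrrrrrrr..........................
..........rrrYYYYrrr..........................
..........rrYY.YY.rr..........................
..........rrY...Y.r...........................
..........rrYY..Yrr...........................
..........rr.YYYYrr...........................
..........rr.YYYYrr...........................
..........rr.YYY.rr...........................
..........rrYYYY.rr...........................
..........rrYYYY.rr...........................
..........rr.YYYrrr...........................
..........rrYYYYrrr...........................
.............YYYrr............................
............YYYYr.............................
............YYYYr.............................
```

View pics/p4.png

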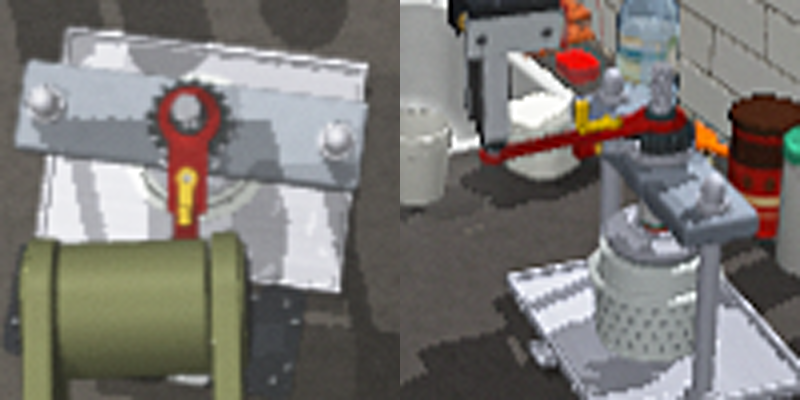

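The screw hasn't moved since the start, and the lever's state is unclear. It may be sitting near centre. I'll clear the arm and measure the lever.

move_arm:
  dp:
    - [0,-4,0]
    - [0,-3,10]
    - [0,0,30]
    - [0,0,30]
    - [0,60,0]
    - [0,60,0]
    - [0,60,0]
    - [0,0,0]
  rotation:
    - [0,0,0]
    - [0,0,0]
    - [0,0,0]
    - [0,0,0]
    - [0,0,0]
    - [0,0,0]
    - [0,0,0]
    - [0,0,0]
  hand: [0.45,0.45,0.45,0.45,0.45,0.45,0.45,0.45]

```text
clock: 13.38
eef_pos: [441.1, 231.6, 309.8]
eef_rot: [3.142, -0.001, 2.986]
wrist_force: [-0.5, -0.7, 0.1]
finger_gap: 42.5
finger_force: 0.0
```

```bash
python3 look.py p5; cat > lever.py <<'E'
from h import *
import cv2,sys
np.set_printoptions(precision=1,suppress=True)
def an(c):
    h=cv2.cvtColor(c["image"],cv2.COLOR_RGB2HSV).astype(int)
    def msk(y,rr):
        m=np.zeros(h.shape[:2],bool);m[rr[0]:rr[1],rr[2]:rr[3]]=1;return m&y
    dark=msk(h[:,:,2]<55,(195,225,255,305))&msk(h[:,:,1]<120,(0,400,0,640))
    n,l,st,ce=cv2.connectedComponentsWithStats(dark.astype(np.uint8))
    print([(st[i].tolist(),ce[i]) for i in range(1,n) if st[i,4]>25])
    y=msk((h[:,:,0]>15)&(h[:,:,0]<35)&(h[:,:,1]>120)&(h[:,:,2]>80),(170,205,265,310))
    r=msk(((h[:,:,0]<12)|(h[:,:,0]>170)|((h[:,:,0]<35)))&(h[:,:,1]>120)&(h[:,:,2]>50),(170,225,255,310))
    for v in range(178,214):
        a=np.nonzero(y[v])[0];b=np.nonzero(r[v])[0]
        if len(b):print(v,"red",b[0],b[-1],"yel",(a[0],a[-1],a.mean().round(1),(a.mean()-(b[0]+b[-1])/2).round(1)) if len(a) else "")
for f in sys.argv[1:]:
    d=pickle.load(open(f,"rb"));an(d[0] if isinstance(d,tuple) else d)
E
python3 lever.py pics/top0.pkl pics/p5.pkl
```

```text
[([266, 216, 9, 9, 65], array([269.8, 219.6]))]
178 red 279 289 yel 
179 red 279 288 yel 
180 red 279 288 yel 
181 red 278 288 yel (np.int64(282), np.int64(282), np.float64(282.0), np.float64(-1.0))
182 red 278 287 yel (np.int64(280), np.int64(284), np.float64(282.0), np.float64(-0.5))
183 red 278 287 yel (np.int64(280), np.int64(284), np.float64(282.0), np.float64(-0.5))
184 red 278 286 yel (np.int64(280), np.int64(284), np.float64(282.0), np.float64(0.0))
185 red 277 286 yel (np.int64(280), np.int64(284), np.float64(282.0), np.float64(0.5))
186 red 277 286 yel (np.int64(280), np.int64(283), np.float64(281.5), np.float64(0.0))
187 red 277 285 yel (np.int64(280), np.int64(283), np.float64(281.5), np.float64(0.5))
188 red 277 285 yel (np.int64(280), np.int64(283), np.float64(281.5), np.float64(0.5))
189 red 276 285 yel (np.int64(280), np.int64(283), np.float64(281.5), np.float64(1.0))
190 red 277 284 yel (np.int64(280), np.int64(282), np.float64(281.0), np.float64(0.5))
191 red 277 284 yel (np.int64(280), np.int64(282), np.float64(281.0), np.float64(0.5))
192 red 277 284 yel (np.int64
[... 1729 characters left out ...]
t64(285), np.int64(287), np.float64(286.0), np.float64(0.0))
193 red 284 289 yel (np.int64(284), np.int64(287), np.float64(285.5), np.float64(-1.0))
194 red 284 288 yel (np.int64(284), np.int64(287), np.float64(285.5), np.float64(-0.5))
195 red 284 288 yel (np.int64(285), np.int64(287), np.float64(286.0), np.float64(0.0))
196 red 284 288 yel 
197 red 284 288 yel 
198 red 284 288 yel 
199 red 284 288 yel 
200 red 284 288 yel 
201 red 283 288 yel 
202 red 283 288 yel 
203 red 283 288 yel 
204 red 284 288 yel 
205 red 284 288 yel 
206 red 283 288 yel 
207 red 283 288 yel 
208 red 283 288 yel 
209 red 283 288 yel 
210 red 284 288 yel 
211 red 283 288 yel 
212 red 283 288 yel 
213 red 283 288 yel
```

The lever now lies almost central on the handle, so the first push took it only to the middle. I'll push it over fully.

move_arm:
  dp:
    - [20,-50,0]
    - [20,-50,0]
    - [20,-50,0]
    - [16,-31,0]
    - [0,0,-25]
    - [0,0,-25]
    - [0,0,-12]
    - [0,0,-9]
    - [0,0,0]
  rotation:
    - [0,0,0.03]
    - [0,0,0.03]
    - [0,0,0.03]
    - [0,0,0.025]
    - [0,0,0]
    - [0,0,0]
    - [0,0,0]
    - [0,0,0]
    - [0,0,0]
  hand: [0.45,0.45,0.45,0.45,0.45,0.45,0.45,0.45,0.45]

```text
clock: 14.6
eef_pos: [517.6, 47.7, 238.9]
eef_rot: [-3.142, -0.0, 3.097]
wrist_force: [0.1, 0.3, -0.0]
finger_gap: 42.3
finger_force: 0.0
```

move_arm:
  dp:
    - [0,2,0]
    - [0,2,0]
    - [0,2,0]
    - [0,2,0]
    - [0,1.5,0]
    - [0,1.5,0]
    - [0,1.5,0]
    - [0,1.5,0]
    - [0,1.5,0]
  rotation:
    - [0,0,0]
    - [0,0,0]
    - [0,0,0]
    - [0,0,0]
    - [0,0,0]
    - [0,0,0]
    - [0,0,0]
    - [0,0,0]
    - [0,0,0]
  hand: [0.45,0.45,0.45,0.45,0.45,0.45,0.45,0.45,0.45]

```text
clock: 15.72
eef_pos: [517.6, 63.6, 238.7]
eef_rot: [3.142, -0.0, 3.097]
wrist_force: [-0.1, 0.3, -0.6]
finger_gap: 42.3
finger_force: 0.0
```

move_arm:
  dp:
    - [0,1,0]
    - [0,1,0]
    - [0,1,0]
    - [0,1,0]
  rotation:
    - [0,0,0]
    - [0,0,0]
    - [0,0,0]
    - [0,0,0]
  hand: [0.45,0.45,0.45,0.45]

```text
clock: 16.23
eef_pos: [517.6, 67.5, 238.7]
eef_rot: [-3.142, -0.0, 3.097]
wrist_force: [0.5, 0.3, -0.2]
finger_gap: 42.3
finger_force: 0.0
```

move_arm:
  dp:
    - [0,1,0]
    - [0,1,0]
    - [0,1,0]
  rotation:
    - [0,0,0]
    - [0,0,0]
    - [0,0,0]
  hand: [0.45,0.45,0.45]

```text
clock: 16.6
eef_pos: [517.6, 70.4, 238.7]
eef_rot: [-3.141, 0.0, 3.097]
wrist_force: [-0.1, -2.4, -0.3]
finger_gap: 42.4
finger_force: 1.2
```

```bash
python3 look.py p6; python3 - <<'E'
from h import *
import cv2
for p in("p5","p6"):
    T,S=pickle.load(open(f"pics/{p}.pkl","rb"))
    h=cv2.cvtColor(S["image"],cv2.COLOR_RGB2HSV)
    y=cv2.inRange(h,(15,130,80),(35,255,255));r=cv2.inRange(h,(0,130,60),(10,255,255))|cv2.inRange(h,(170,130,60),(180,255,255))
    for v in range(160,184):print("".join("Y" if y[v,u] else "r" if r[v,u] else "." for u in range(284,346)))
E
```

```text
.............................rrrr.............................
..............................................................
..............................................................
..............................................................
..............................................................
...............................YY.............................
..............................YYY......................r......
..............................YYY.............r........rr.....
..............................YYY............rr........rr.....
..............................YYY....YY.Yrrrrrr........rrr....
..............................YYYYYYYYYYYYrrrrrrrrrrrrrrrr....
..............................YYYYYYYYYYY.rrrrrrrrrrrrrrr.....
..............................YYYYYYY...rrrrrrrrrrrrrrrr......
...........................rrrrY.rrrrrrrrrrrrr...............Y
......................rrrrrrrrrrrrrrrrrrr....................Y
..................rrrrrrrrrrrrrrrrrrr........................Y
............rrrrrrrrrrrrrrr..rrrrrrYY.........................
...........rrrrrrrrrrr.......
[... 1223 characters left out ...]
r.....Y
.........................rrrrrrrrrrrrrrrrrrrrr...............Y
....................rrrrrrrrrrrrrrrrrrr......................Y
...............rrrrrrrrrrrrrrrrrrrrY.........................Y
...........rrrrrrrrrrrrrrr...rrrrrrY..........................
......r....rrrrrrrrr.........rrrrrrY........................r.
.....rr...rrrrr..............rrrrrrY..........................
......rrrrrr..................................................
........rr....................................................
..............................................................
..............................................................
..............................................................
```

move_arm:
  dp:
    - [0,-4,0]
    - [0,-3,20]
    - [0,0,30]
    - [0,0,20]
    - [-20,55,0]
    - [-20,55,0]
    - [-20,55,0]
    - [0,0,0]
  rotation:
    - [0,0,0]
    - [0,0,0]
    - [0,0,0]
    - [0,0,0]
    - [0,0,0]
    - [0,0,0]
    - [0,0,0]
    - [0,0,0]
  hand: [0.45,0.45,0.45,0.45,0.45,0.45,0.45,0.45]

```text
clock: 17.7
eef_pos: [456.2, 231.2, 308.8]
eef_rot: [3.141, -0.0, 3.101]
wrist_force: [0.1, 0.2, 0.6]
finger_gap: 42.3
finger_force: 0.0
```

```bash
python3 look.py p7; python3 lever.py pics/p7.pkl|head -34; python3 - <<'E'
from h import *
import cv2
out=[]
for p in("p2","p5","p7"):
    T,S=pickle.load(open(f"pics/{p}.pkl","rb"))
    out.append(np.vstack([cv2.resize(T["image"][172:202,270:300],(260,260),interpolation=cv2.INTER_NEAREST),cv2.resize(S["image"][150:185,300:335],(260,260),interpolation=cv2.INTER_NEAREST)]))
cv2.imwrite("pics/cmp.png",np.hstack(out)[:,:,::-1])
E
```

```text
[([279, 218, 10, 7, 57], array([283.2, 221.2]))]
178 red 282 291 yel 
179 red 282 290 yel 
180 red 282 291 yel 
181 red 282 290 yel 
182 red 282 290 yel (np.int64(285), np.int64(287), np.float64(286.0), np.float64(0.0))
183 red 282 290 yel (np.int64(284), np.int64(288), np.float64(286.0), np.float64(0.0))
184 red 282 290 yel (np.int64(284), np.int64(288), np.float64(286.3), np.float64(0.3))
185 red 282 290 yel (np.int64(284), np.int64(288), np.float64(286.0), np.float64(0.0))
186 red 282 290 yel (np.int64(284), np.int64(287), np.float64(285.5), np.float64(-0.5))
187 red 282 290 yel (np.int64(284), np.int64(287), np.float64(285.5), np.float64(-0.5))
188 red 282 290 yel (np.int64(284), np.int64(286), np.float64(285.0), np.float64(-1.0))
189 red 281 290 yel (np.int64(284), np.int64(286), np.float64(285.0), np.float64(-0.5))
190 red 282 289 yel (np.int64(283), np.int64(286), np.float64(284.5), np.float64(-1.0))
191 red 282 290 yel (np.int64(283), np.int64(286), np.float64(284.5), np.float64(-1.5))
192 red 282 289 yel (np.int64(283), np.int64(286), np.float64(284.5), np.float64(-1.0))
193 red 282 288 yel (np.int64(282), np.int64(285), np.float64(283.5), np.float64(-1.5))
194 red 283 287 yel (np.int64(283), np.int64(285), np.float64(284.0), np.float64(-1.0))
195 red 283 287 yel (np.int64(283), np.int64(285), np.float64(284.0), np.float64(-1.0))
196 red 283 288 yel 
197 red 283 288 yel 
198 red 283 288 yel 
199 red 283 287 yel 
200 red 283 287 yel 
201 red 283 287 yel 
202 red 283 287 yel 
203 red 283 287 yel 
204 red 283 287 yel 
205 red 283 287 yel 
206 red 283 287 yel 
207 red 282 287 yel 
208 red 282 287 yel 
209 red 282 287 yel 
210 red 282 287 yel
```

View pics/cmp.png

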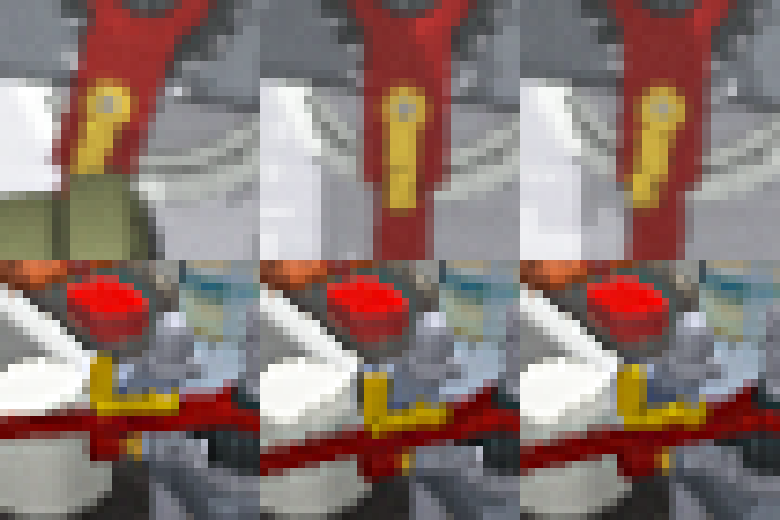

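The left column shows that after the first push the lever was about in line with the handle. Now (right column) it clearly leans left, about +0.14 rad, so it really is on press. I'll go back to the knob and repeat the right swing.

move_arm:
  dp:
    - [-4,-50,0]
    - [-4,-50,0]
    - [-4,-50,0]
    - [-5,-34,0]
    - [0,0,-25]
    - [0,0,-25]
    - [0,0,-12]
    - [0,0,-7]
    - [0,0,0]
  rotation:
    - [0,0,0]
    - [0,0,0]
    - [0,0,0]
    - [0,0,0]
    - [0,0,0]
    - [0,0,0]
    - [0,0,0]
    - [0,0,0]
    - [0,0,0]
  hand: [0.45,0.45,0.45,0.45,0.45,0.45,0.45,0.45,0.45]

```text
clock: 18.92
eef_pos: [440.7, 44.3, 239.9]
eef_rot: [3.142, 0.0, 3.097]
wrist_force: [0.6, -0.3, 0.1]
finger_gap: 42.4
finger_force: 0.0
```

```bash
python3 arc.py 439.5 47 0.04 -0.045 10 8
```

```text
[[0, -7, 0], [0, -7, 0], [0, -7, 0], [1, -7, 0], [1, -6, 0], [2, -7, 0], [1, -6, 0], [2, -7, 0], [3, -6, 0], [2, -6, 0]] -0.41 [451.5 -19. ]
[[3, -7, 0], [3, -6, 0], [3, -5, 0], [4, -6, 0], [4, -6, 0], [4, -5, 0], [4, -5, 0], [5, -5, 0]] -0.77 [481.5 -64. ]
```

move_arm:
  dp:
    - [0,-3,0]
    - [0,-3,0]
    - [0,-4,0]
    - [0,-6,0]
    - [0,-7,0]
    - [1,-7,0]
    - [1,-7,0]
    - [2,-7,0]
    - [1,-6,0]
    - [2,-7,0]
  rotation:
    - [0,0,0.02]
    - [0,0,0.02]
    - [0,0,0.03]
    - [0,0,0.04]
    - [0,0,0.045]
    - [0,0,0.045]
    - [0,0,0.045]
    - [0,0,0.045]
    - [0,0,0.045]
    - [0,0,0.045]
  hand: [0.45,0.45,0.45,0.45,0.45,0.45,0.45,0.45,0.45,0.45]

```text
clock: 20.18
eef_pos: [447.7, -12.7, 240.0]
eef_rot: [3.142, 0.001, -2.804]
wrist_force: [-0.1, 2.1, 0.1]
finger_gap: 42.4
finger_force: 0.8
```

move_arm:
  dp:
    - [3,-7,0]
    - [3,-6,0]
    - [3,-6,0]
    - [3,-6,0]
    - [3,-6,0]
    - [4,-6,0]
    - [4,-6,0]
    - [4,-5,0]
    - [5,-5,0]
    - [5,-4,0]
  rotation:
    - [0,0,0.045]
    - [0,0,0.045]
    - [0,0,0.045]
    - [0,0,0.045]
    - [0,0,0.045]
    - [0,0,0.045]
    - [0,0,0.045]
    - [0,0,0.045]
    - [0,0,0]
    - [0,0,0]
  hand: [0.45,0.45,0.45,0.45,0.45,0.45,0.45,0.45,0.45,0.45]

```text
clock: 21.42
eef_pos: [484.8, -69.9, 239.8]
eef_rot: [3.142, -0.0, -2.447]
wrist_force: [-2.7, 0.7, -0.2]
finger_gap: 42.5
finger_force: 0.7
```

```bash
python3 look.py p8; python3 - <<'E'
from h import *
import cv2
T,S=pickle.load(open("pics/p8.pkl","rb"))
h=cv2.cvtColor(T["image"],cv2.COLOR_RGB2HSV)
y=cv2.inRange(h,(15,130,80),(35,255,255));r=cv2.inRange(h,(0,130,60),(10,255,255))|cv2.inRange(h,(170,130,60),(180,255,255))
for v in range(172,194):print("".join("Y" if y[v,u] else "r" if r[v,u] else "." for u in range(272,318)))
for p in("p7","p8"):
    S=pickle.load(open(f"pics/{p}.pkl","rb"))[1];a=cv2.cvtColor(S["image"],cv2.COLOR_RGB2GRAY)
    print(a[196:212,328:340].mean(1).astype(int),a[186:206,334])
E
python3 arc.py 486 -69 -0.82 0.03 10 10 10 10 10 10 6
```

```text
........rrrr.......rrrrrr.....................
.........rrrr....rrrrrrrrr....................
..........rrrrrrrrrrrrrrrrr...................
...........rrrrrrrrrrrrrrrrr..................
............rrrrrrrrrrrrrrrrr.................
................rrrrrrrrr..rrr................
.................rrrrrrrYYYYrrr...............
..................rrrrr.Y..Y.rr...............
....................rrrYY..YYrrr..............
....................rrrYYYYYY.rrr.............
.....................rrrYYYYYYrrrr............
......................rrrYYYYYYrrrr...........
.......................rrrYYYYYYrr............
........................rrrYYYYYrrr...........
.........................rrrYYYYYrr...........
..........................rr.YYYY.r...........
...........................rrYYYYY............
...............................YY.............
................................rr............
.................................r............
..............................................
..............................................
[ 78  81 115 112 142 161 158 136 117  85 104 156 156 147 148 148] 
[... 409 characters left out ...]
-2, 4, 0], [-2, 4, 0], [-1, 4, 0], [-2, 5, 0], [-1, 4, 0], [-1, 4, 0], [-1, 5, 0]] -0.22 [443.   8.]
[[-1, 4, 0], [-1, 5, 0], [-1, 4, 0], [0, 4, 0], [0, 5, 0], [-1, 4, 0], [0, 5, 0], [0, 4, 0], [0, 5, 0], [1, 4, 0]] 0.08 [440.  52.]
[[0, 5, 0], [1, 4, 0], [0, 5, 0], [1, 4, 0], [1, 5, 0], [1, 4, 0], [1, 4, 0], [2, 5, 0], [1, 4, 0], [2, 4, 0]] 0.38 [450.  96.]
[[2, 4, 0], [1, 4, 0], [2, 4, 0], [3, 4, 0], [2, 4, 0], [2, 4, 0], [3, 4, 0], [2, 4, 0], [3, 3, 0], [3, 4, 0]] 0.68 [473. 135.]
[[2, 3, 0], [3, 4, 0], [4, 3, 0], [3, 3, 0], [3, 3, 0], [3, 3, 0], [4, 3, 0], [3, 3, 0], [4, 2, 0], [4, 3, 0]] 0.98 [506. 165.]
[[3, 2, 0], [4, 3, 0], [4, 2, 0], [4, 2, 0], [4, 2, 0], [4, 2, 0]] 1.16 [529. 178.]
```

Free-wheeling clicks are now felt, at 2–3 N, and the plate hasn't moved. Winding left.

move_arm:
  dp:
    - [-2,3,0]
    - [-3,3,0]
    - [-3,3,0]
    - [-3,3,0]
    - [-2,3,0]
    - [-2,3,0]
    - [-2,3,0]
    - [-2,3,0]
    - [-2,3,0]
    - [-2,4,0]
  rotation:
    - [0,0,-0.03]
    - [0,0,-0.03]
    - [0,0,-0.03]
    - [0,0,-0.03]
    - [0,0,-0.03]
    - [0,0,-0.03]
    - [0,0,-0.025]
    - [0,0,-0.025]
    - [0,0,-0.025]
    - [0,0,-0.025]
  hand: [0.45,0.45,0.45,0.45,0.45,0.45,0.45,0.45,0.45,0.45]

```text
clock: 22.78
eef_pos: [461.4, -38.3, 239.7]
eef_rot: [3.141, -0.0, -2.728]
wrist_force: [-0.3, -1.6, 0.3]
finger_gap: 42.6
finger_force: 0.7
```

move_arm:
  dp:
    - [-2,4,0]
    - [-2,4,0]
    - [-2,4,0]
    - [-2,4,0]
    - [-2,4,0]
    - [-2,4,0]
    - [-1,4,0]
    - [-2,4,0]
    - [-1,4,0]
    - [-1,4,0]
  rotation:
    - [0,0,-0.03]
    - [0,0,-0.03]
    - [0,0,-0.03]
    - [0,0,-0.03]
    - [0,0,-0.03]
    - [0,0,-0.03]
    - [0,0,-0.03]
    - [0,0,-0.03]
    - [0,0,-0.03]
    - [0,0,-0.03]
  hand: [0.45,0.45,0.45,0.45,0.45,0.45,0.45,0.45,0.45,0.45]

```text
clock: 24.02
eef_pos: [444.5, 1.2, 239.7]
eef_rot: [-3.141, -0.0, -3.028]
wrist_force: [0.0, -6.4, -0.1]
finger_gap: 42.2
finger_force: 3.3
```

6.4 N means it is winding now. Continuing.

move_arm:
  dp:
    - [-1,4,0]
    - [-1,4,0]
    - [-1,5,0]
    - [-1,4,0]
    - [0,4,0]
    - [-1,5,0]
    - [0,4,0]
    - [0,5,0]
    - [0,4,0]
    - [0,5,0]
  rotation:
    - [0,0,-0.03]
    - [0,0,-0.03]
    - [0,0,-0.03]
    - [0,0,-0.03]
    - [0,0,-0.03]
    - [0,0,-0.03]
    - [0,0,-0.03]
    - [0,0,-0.03]
    - [0,0,-0.03]
    - [0,0,-0.03]
  hand: [0.45,0.45,0.45,0.45,0.45,0.45,0.45,0.45,0.45,0.45]

```text
clock: 25.28
eef_pos: [438.7, 45.1, 239.5]
eef_rot: [-3.14, -0.002, 2.955]
wrist_force: [-6.8, -6.4, 2.3]
finger_gap: 42.4
finger_force: 4.2
```

move_arm:
  dp:
    - [0,5,0]
    - [1,4,0]
    - [0,5,0]
    - [1,4,0]
    - [1,5,0]
    - [1,4,0]
    - [1,4,0]
    - [2,5,0]
    - [1,4,0]
    - [2,4,0]
  rotation:
    - [0,0,-0.03]
    - [0,0,-0.03]
    - [0,0,-0.03]
    - [0,0,-0.03]
    - [0,0,-0.03]
    - [0,0,-0.03]
    - [0,0,-0.03]
    - [0,0,-0.03]
    - [0,0,-0.03]
    - [0,0,-0.03]
  hand: [0.45,0.45,0.45,0.45,0.45,0.45,0.45,0.45,0.45,0.45]

```text
clock: 26.52
eef_pos: [448.3, 89.5, 239.2]
eef_rot: [-3.139, -0.003, 2.655]
wrist_force: [-10.5, -3.6, -0.1]
finger_gap: 42.3
finger_force: 4.2
```

move_arm:
  dp:
    - [2,4,0]
    - [1,4,0]
    - [2,4,0]
    - [3,4,0]
    - [2,4,0]
    - [2,4,0]
    - [3,4,0]
    - [2,4,0]
    - [3,3,0]
    - [3,4,0]
  rotation:
    - [0,0,-0.03]
    - [0,0,-0.03]
    - [0,0,-0.03]
    - [0,0,-0.03]
    - [0,0,-0.03]
    - [0,0,-0.03]
    - [0,0,-0.03]
    - [0,0,-0.03]
    - [0,0,-0.03]
    - [0,0,-0.03]
  hand: [0.45,0.45,0.45,0.45,0.45,0.45,0.45,0.45,0.45,0.45]

```text
clock: 27.78
eef_pos: [471.1, 128.7, 239.0]
eef_rot: [-3.138, -0.003, 2.355]
wrist_force: [-9.9, -2.3, 0.8]
finger_gap: 42.4
finger_force: 4.2
```

```bash
cat > band.py <<'E'
from h import *
import cv2,sys
L=[pickle.load(open("pics/side0.pkl","rb"))]+[pickle.load(open(f"pics/{p}.pkl","rb"))[1] for p in sys.argv[1:]]
for c in L:
    im=c["image"].astype(int)
    print("screw",im[150:170,335].sum(1)//3)
    print("rim",im[198:212,326:340].sum(2).mean(1).astype(int)//3)
    P=im[188:201,328:340]
    G=P[:,:,1]-(P[:,:,0]+P[:,:,2])//2;R=P[:,:,0]-(P[:,:,1]+P[:,:,2])//2
    print("green",G[G>10].sum(),"red",R[R>15].sum());print(np.c_[G[:,2:10],R[:,2:10]])
E
python3 look.py p9; python3 band.py p7 p9
```

```text
screw [127 123 127 108 104 129 143 118 110 142 124 105 100 107 131 132 126 129
  80  39]
rim [122 112 132 150 148 130 109  86 104 153 150 139 140 140]
green 79 red 321
[[ -1  -1   1  -2  -3  -5  -3  -3  -7  -9  -9 -13 -14 -17 -15 -20]
 [ -1  -4  -1  -1  -1  -4  -6  -4  -7  -7  -9 -10 -13 -16 -18 -18]
 [  0  -2   1   0  -3  -5  -4  -2  -2  -8  -9  -9  -8 -11 -17 -19]
 [ -1   0   0  -4  -1  -2  -1  -4   2   0  -8  -8  -9  -9 -14 -17]
 [  0  -2  -2  -2  -3  -1  -1  -1  -2   2  -4  -8  -6  -7 -11 -16]
 [ -1  -1   0   0  -3  -1   1  -2   1  -1  -1  -6  -8  -9  -9 -12]
 [  2   1   1  -1  -2  -2  -2  -3  -3  -1  -4  -1  -6  -8  -8  -7]
 [  9  11  -1   0  -3  -1  -2  -1 -12 -15  -3  -5  -3  -7 -11 -10]
 [ -1  -7   8  20  21  27  -5   1  -7  32  -3 -25 -23 -27   9 -10]
 [ -5  -9 -17 -20 -19 -20 -29   0  -7  13  34  52  52  55  58 -12]
 [ -4  -2 -10 -18 -15 -13 -12  -4  -9  -8   5  21  17  -1   4 -11]
 [ -5  -2  -1  -2  -1  -4  -4  -4  -5  -8  -7 -10 -10 -11  -9  -7]
 [ -1  -1  -2  -6  -6  -2  -3  -4  -7  -6  -7 -11  -8 -11  -8 -10]]
screw [132 128 134 112 109 137 154 125 114 149 129 114 105 1
[... 1320 characters left out ...]
  -7  -7  -7  -9 -12 -15 -21]
 [ -1  -1  -1  -2  -2  -1  -1  -3  -1  -1 -10  -9  -7  -7 -12 -16]
 [  1   0  -1  -1  -1  -1  -2  -2  -1   0  -6 -10  -8  -7  -8 -13]
 [ -1  -2   0   0  -1  -3   0   0   1   1  -2  -6  -8  -6  -9  -9]
 [ -1  -2  -1   0   4  -1  -1  -1   1   1  -1   0  -6  -9  -6  -8]
 [ -4   1  -1   0  -2  -2  -1  -1   0  -1   0   1   1  -8  -9  -9]
 [  7   5  -2  -2   0  -1   0  -1 -12  -7  -2  -2  -2  -4  -9 -10]
 [-14  11  20  21  13  14  21 -15  30  -7 -25 -26 -20 -20 -22  21]
 [-11 -16 -28 -11 -12 -13 -16  -7  13  35  77  40  39  41  41  -7]
 [ -2  -9 -21 -11 -13 -12 -12  -4  -8   7  29  12  13  12   3 -13]
 [ -2  -3   0  -4  -4  -3  -3  -2 -10  -8 -11 -11 -11 -10 -11  -8]]
```

The plate has sunk about one pixel and the full green band still shows, so there is no load yet. The fingers are dragging radially by about 6 N, so I'll ease outward while continuing.

```bash
sed -i 's/150\*/151*/g' arc.py; python3 arc.py 471.1 128.7 0.641 0.03 10 8
```

```text
[[0, 6, 0], [3, 3, 0], [3, 4, 0], [3, 3, 0], [3, 3, 0], [3, 3, 0], [4, 3, 0], [3, 3, 0], [4, 3, 0], [3, 3, 0]] 0.941 [500.1 162.7]
[[4, 2, 0], [4, 3, 0], [3, 2, 0], [4, 2, 0], [4, 3, 0], [4, 2, 0], [5, 2, 0], [4, 1, 0]] 1.181 [532.1 179.7]
```

move_arm:
  dp:
    - [1,5,0]
    - [2,4,0]
    - [3,4,0]
    - [3,3,0]
    - [3,3,0]
    - [3,3,0]
    - [4,3,0]
    - [3,3,0]
    - [4,3,0]
    - [3,3,0]
  rotation:
    - [0,0,-0.02]
    - [0,0,-0.02]
    - [0,0,-0.02]
    - [0,0,-0.02]
    - [0,0,-0.03]
    - [0,0,-0.03]
    - [0,0,-0.03]
    - [0,0,-0.03]
    - [0,0,-0.03]
    - [0,0,-0.03]
  hand: [0.45,0.45,0.45,0.45,0.45,0.45,0.45,0.45,0.45,0.45]

```text
clock: 29.12
eef_pos: [500.5, 162.7, 239.3]
eef_rot: [-3.139, -0.001, 2.095]
wrist_force: [-6.9, -2.9, 0.2]
finger_gap: 42.3
finger_force: 3.8
```

```bash
python3 look.py p10; python3 band.py p10|tail -16
```

```text
75  37]
rim [ 88 120 127 140 161 173 155 124 125 168 161 150 151 151]
green 93 red 233
[[ -3  -2  -1  -2   0  -5  -4  -4  -7  -7  -8  -9 -12 -14 -15 -19]
 [ -2   1   0  -3  -1  -1  -5   0  -8  -8  -6  -7 -10 -16 -15 -21]
 [ -1  -1  -1  -1   1  -3  -1  -4  -2  -6  -7  -9 -10 -10 -16 -19]
 [ -1  -1   0  -3   1  -3  -3  -3   0  -1 -10  -9  -9  -7 -15 -18]
 [ -1  -1   1  -1  -1  -1  -1  -2  -1   1  -4 -10  -7  -6 -10 -17]
 [  0  -1  -2  -1   0  -2   0   1   0   0   1  -4  -9  -8  -9 -14]
 [  0   1   0   1   0  -1  -1  -2   1  -1  -2  -2  -6 -10  -7  -8]
 [ -1   0  -1   0   1  -2  -2  -2   2   0  -2   0   1  -5  -8  -9]
 [  5   7  -1  -1  -2  -1   0  -2  -7 -11  -1  -1   0  -1  -6 -11]
 [-14  15  20  13  16  13  16 -11  28  -7 -22 -19 -20 -15 -20  14]
 [-11 -13 -10 -11  -3   8 -19  -8  11  33  45  39  29   8  43  -8]
 [ -4 -11 -14 -11  -8  -6 -13  -5  -9   6  16  13  10   0   4 -13]
 [ -3  -4  -3  -3  -4  -6  -3  -6  -8 -10 -10 -10 -11  -9 -12  -9]]
```

move_arm:
  dp:
    - [4,2,0]
    - [4,3,0]
    - [3,2,0]
    - [4,2,0]
    - [4,3,0]
    - [4,2,0]
    - [5,2,0]
    - [4,1,0]
  rotation:
    - [0,0,-0.03]
    - [0,0,-0.03]
    - [0,0,-0.03]
    - [0,0,-0.03]
    - [0,0,-0.03]
    - [0,0,-0.03]
    - [0,0,-0.03]
    - [0,0,-0.03]
  hand: [0.45,0.45,0.45,0.45,0.45,0.45,0.45,0.45]

```text
clock: 30.22
eef_pos: [532.1, 180.6, 239.2]
eef_rot: [-3.138, -0.002, 1.856]
wrist_force: [-11.4, 3.5, 0.5]
finger_gap: 42.6
finger_force: 4.9
```

```bash
python3 look.py p11; cat > lum.py <<'E'
from h import *
import cv2,sys
for p in sys.argv[1:]:
    T,S=pickle.load(open(f"pics/{p}.pkl","rb"));im=S["image"].astype(int)
    print(p);print(np.c_[im[188:202,328:340].sum(2)//3])
    print("left rim",im[190:212,322:326].sum(2).mean(1).astype(int)//3)
    # handle angle from top: knob-free: red bar centroid
    h=cv2.cvtColor(T["image"],cv2.COLOR_RGB2HSV);r=cv2.inRange(h,(0,130,60),(10,255,255))|cv2.inRange(h,(170,130,60),(180,255,255))
    v,u=np.nonzero(r[150:230,240:340]);d=np.hypot(u+240-286.8,v+150-169);k=(d>9)&(d<26)
    du,dv=(u+240-286.8)[k].mean(),(v+150-169)[k].mean();print("phi",round(np.arctan2(-du,dv),3))
E
python3 lum.py p7 p9 p10 p11;python3 band.py p11|tail -15|head -2
```

```text
p7
[[ 75  59  64  74  82 104 116 161 159 179 180 176]
 [ 76  66  74  65  72  82 110 159 181 178 175 174]
 [ 66  67  98  66  67  72  85 108 158 177 172 173]
 [159 117 103 106  59  68  72  81 123 160 178 172]
 [201 133 103 124  86  61  69  72  90 126 165 182]
 [207 129 101 126 119  69  65  69  76  93 134 167]
 [174 114 101 130 134 115  81  61  67  78 101 133]
 [125 103  73  96 118 139 122  78  67  69  81 105]
 [111 108  95  55  61  93  91  58  49  65  69  84]
 [117 118 117  95  73  70  68  61  60  80  61  69]
 [114 110 118 118 114  97 110 190 170 161  48  60]
 [111 108 107 113 112 105 114 151 141 133 127  51]
 [111 112 110 110 118 184 181 176 174 178 193  85]
 [113 114 110 106 119 213 203 200 199 202 207 175]]
left rim [109 106 109 113 113 113 113 113 113 111 105 104 112 112 130 140 137 132
 132 131 133 135]
phi 0.017
p9
[[ 75  65  60  66  70  84  90 139 135 158 155 154]
 [ 80  73  75  63  65  72  89 135 158 153 149 152]
 [ 79  77 100  64  63  71  72  98 132 155 150 151]
 [ 71  72 109 110  54  62  65  72  99 135 157 149]
 [123 126 108 127  87  57  64  64  76 105 143 160]
 [191 142 103 
[... 1592 characters left out ...]

 [124  91 107 126  89  58  61  76  95 128 170 185]
 [196 132 104 126 124  69  58  72  78  97 139 170]
 [210 139 102 127 132 122  77  63  72  79 103 134]
 [208 151 106 124 136 139 121  77  65  70  79 105]
 [147 131 114 129 135 139 139 126  80  65  70  86]
 [106 111  80  79  94 110 116 107  70  49  64  72]
 [112 115 133  74  57  70  62  60  83 184  54  66]
 [110 126 140 106 102 104  98 106 191 221 110  52]
 [113 111 116 115 130 131 145 139 172 145 143  96]
 [116 110 113 113 114 104 124 193 188 178 192 182]]
left rim [113 112 105 121 140 128 115 117 116 118 115 110 110 113 125 141 141 136
 137 135 138 138]
phi 1.066
rim [ 92 121 128 140 161 169 153 125 120 157 158 151 151 152]
green 61 red 215
```

Between the last two frames the plate stayed put while the handle wound on, and the push rose to about 9 N. The plate is therefore on the lid, with roughly 2–2.5 mm of compression. The target needs about 0.5 rad more, so I swing back two teeth.

```bash
sed -i 's/151\*/150*/g' arc.py; python3 arc.py 532.1 180.6 1.184 -0.05 10 10 2; python3 arc.py 439.8 63 0.15 0.03 10 10 10
```

```text
[[-6, -4, 0], [-7, -4, 0], [-7, -3, 0], [-6, -4, 0], [-6, -5, 0], [-6, -4, 0], [-6, -5, 0], [-5, -5, 0], [-5, -6, 0], [-5, -5, 0]] 0.684 [473.1 135.6]
[[-5, -6, 0], [-4, -6, 0], [-4, -7, 0], [-4, -6, 0], [-3, -7, 0], [-3, -7, 0], [-3, -7, 0], [-2, -7, 0], [-2, -7, 0], [-1, -8, 0]] 0.184 [442.1  67.6]
[[-2, -7, 0], [0, -8, 0]] 0.084 [440.1  52.6]
[[2, 4, 0], [1, 5, 0], [1, 4, 0], [1, 4, 0], [1, 5, 0], [1, 4, 0], [2, 4, 0], [2, 4, 0], [1, 5, 0], [2, 4, 0]] 0.45 [453.8 106. ]
[[2, 4, 0], [2, 4, 0], [3, 4, 0], [2, 3, 0], [3, 4, 0], [2, 4, 0], [3, 3, 0], [3, 4, 0], [3, 3, 0], [3, 4, 0]] 0.75 [479.8 143. ]
[[3, 3, 0], [3, 3, 0], [3, 3, 0], [4, 3, 0], [3, 3, 0], [4, 3, 0], [3, 2, 0], [4, 3, 0], [4, 2, 0], [4, 3, 0]] 1.05 [514.8 171. ]
```

move_arm:
  dp:
    - [-4,-2,0]
    - [-4,-2,0]
    - [-4,-2,0]
    - [-4,-2,0]
    - [-4,-2,0]
    - [-5,-3,0]
    - [-6,-4,0]
    - [-5,-4,0]
    - [-5,-5,0]
    - [-5,-5,0]
  rotation:
    - [0,0,0.03]
    - [0,0,0.03]
    - [0,0,0.03]
    - [0,0,0.03]
    - [0,0,0.03]
    - [0,0,0.045]
    - [0,0,0.045]
    - [0,0,0.045]
    - [0,0,0.05]
    - [0,0,0.05]
  hand: [0.45,0.45,0.45,0.45,0.45,0.45,0.45,0.45,0.45,0.45]

```text
clock: 31.58
eef_pos: [487.4, 148.5, 239.8]
eef_rot: [3.141, -0.0, 2.244]
wrist_force: [0.6, 1.5, 1.4]
finger_gap: 42.6
finger_force: 0.8
```

move_arm:
  dp:
    - [-6,-5,0]
    - [-5,-5,0]
    - [-5,-6,0]
    - [-5,-6,0]
    - [-4,-6,0]
    - [-4,-6,0]
    - [-4,-7,0]
    - [-3,-7,0]
    - [-3,-7,0]
    - [-2,-7,0]
  rotation:
    - [0,0,0.05]
    - [0,0,0.05]
    - [0,0,0.05]
    - [0,0,0.05]
    - [0,0,0.05]
    - [0,0,0.05]
    - [0,0,0.05]
    - [0,0,0.05]
    - [0,0,0.05]
    - [0,0,0.05]
  hand: [0.45,0.45,0.45,0.45,0.45,0.45,0.45,0.45,0.45,0.45]

```text
clock: 32.83
eef_pos: [446.5, 86.3, 239.9]
eef_rot: [3.141, 0.001, 2.744]
wrist_force: [0.8, 0.1, 1.3]
finger_gap: 42.4
finger_force: 0.7
```

move_arm:
  dp:
    - [-2,-7,0]
    - [-2,-7,0]
    - [-1,-7,0]
    - [-1,-4,0]
    - [0,0,0]
  rotation:
    - [0,0,0.045]
    - [0,0,0.045]
    - [0,0,0.03]
    - [0,0,0]
    - [0,0,0]
  hand: [0.45,0.45,0.45,0.45,0.45]

```text
clock: 33.45
eef_pos: [440.5, 61.3, 239.8]
eef_rot: [-3.141, 0.0, 2.861]
wrist_force: [0.7, 0.5, 0.8]
finger_gap: 42.4
finger_force: 0.0
```

```bash
python3 look.py p12; python3 lum.py p12|tail -2; python3 band.py p12|tail -14|head -1; python3 lever.py pics/p12.pkl|grep -v "'')"|head -18
```

```text
135 135 138 139]
phi 0.136
green 58 red 217
[]
178 red 281 290 yel 
179 red 281 289 yel 
180 red 280 289 yel 
181 red 280 289 yel 
182 red 280 289 yel (np.int64(282), np.int64(286), np.float64(284.0), np.float64(-0.5))
183 red 280 289 yel (np.int64(282), np.int64(286), np.float64(284.0), np.float64(-0.5))
184 red 280 288 yel (np.int64(282), np.int64(286), np.float64(284.3), np.float64(0.3))
185 red 280 288 yel (np.int64(282), np.int64(286), np.float64(284.0), np.float64(0.0))
186 red 280 288 yel (np.int64(282), np.int64(285), np.float64(283.5), np.float64(-0.5))
187 red 279 288 yel (np.int64(281), np.int64(284), np.float64(282.5), np.float64(-1.0))
188 red 279 288 yel (np.int64(280), np.int64(284), np.float64(282.0), np.float64(-1.5))
189 red 279 287 yel (np.int64(280), np.int64(283), np.float64(281.5), np.float64(-1.5))
190 red 279 287 yel (np.int64(279), np.int64(283), np.float64(281.0), np.float64(-2.0))
191 red 279 287 yel (np.int64(279), np.int64(282), np.float64(280.5), np.float64(-2.5))
192 red 278 287 yel (np.int64(278), np.int64(281), np.float64(279.5), np.float64(-3.0))
193 red 278 285 yel (np.int64(278), np.int64(281), np.float64(279.5), np.float64(-2.0))
194 red 279 284 yel (np.int64(279), np.int64(280), np.float64(279.5), np.float64(-2.0))
```

The lever leans fully left, so the pawl has dropped two teeth back. Winding again.

move_arm:
  dp:
    - [0,4,0]
    - [1,5,0]
    - [0,4,0]
    - [1,4,0]
    - [1,4,0]
    - [1,4,0]
    - [2,5,0]
    - [2,4,0]
    - [2,4,0]
    - [2,4,0]
  rotation:
    - [0,0,-0.02]
    - [0,0,-0.02]
    - [0,0,-0.02]
    - [0,0,-0.02]
    - [0,0,-0.02]
    - [0,0,-0.03]
    - [0,0,-0.03]
    - [0,0,-0.03]
    - [0,0,-0.03]
    - [0,0,-0.03]
  hand: [0.45,0.45,0.45,0.45,0.45,0.45,0.45,0.45,0.45,0.45]

```text
clock: 34.8
eef_pos: [451.5, 103.2, 239.4]
eef_rot: [-3.139, -0.002, 2.61]
wrist_force: [-11.5, -5.4, 3.0]
finger_gap: 42.3
finger_force: 5.1
```

move_arm:
  dp:
    - [2,4,0]
    - [2,4,0]
    - [2,4,0]
    - [2,4,0]
    - [2,4,0]
    - [2,4,0]
    - [3,4,0]
    - [3,4,0]
    - [3,3,0]
    - [0,0,0]
  rotation:
    - [0,0,-0.03]
    - [0,0,-0.03]
    - [0,0,-0.03]
    - [0,0,-0.03]
    - [0,0,-0.03]
    - [0,0,-0.03]
    - [0,0,-0.03]
    - [0,0,-0.03]
    - [0,0,-0.03]
    - [0,0,0]
  hand: [0.45,0.45,0.45,0.45,0.45,0.45,0.45,0.45,0.45,0.45]

```text
clock: 36.05
eef_pos: [472.6, 138.6, 239.3]
eef_rot: [-3.139, -0.002, 2.341]
wrist_force: [-8.5, -1.9, 1.5]
finger_gap: 42.1
finger_force: 3.7
```

```bash
python3 look.py p13; python3 lum.py p11 p13; python3 band.py p11 p13|tail -32|grep -A13 green
```

```text
p11
[[ 78  60  63  67  71  82  90 136 134 156 178 176]
 [ 79  74  82  62  67  74  91 155 178 173 183 179]
 [ 79  79 104  65  61  67  75 116 166 188 177 178]
 [ 74  73 111 110  54  62  65  85 128 167 184 179]
 [124  91 107 126  89  58  61  76  95 128 170 185]
 [196 132 104 126 124  69  58  72  78  97 139 170]
 [210 139 102 127 132 122  77  63  72  79 103 134]
 [208 151 106 124 136 139 121  77  65  70  79 105]
 [147 131 114 129 135 139 139 126  80  65  70  86]
 [106 111  80  79  94 110 116 107  70  49  64  72]
 [112 115 133  74  57  70  62  60  83 184  54  66]
 [110 126 140 106 102 104  98 106 191 221 110  52]
 [113 111 116 115 130 131 145 139 172 145 143  96]
 [116 110 113 113 114 104 124 193 188 178 192 182]]
left rim [113 112 105 121 140 128 115 117 116 118 115 110 110 113 125 141 141 136
 137 135 138 138]
phi 1.066
p13
[[ 79  63  59  65  73  82  92 138 136 157 154 157]
 [ 78  72  88  61  66  74  90 137 157 154 153 148]
 [ 76  76 114  66  61  66  74  98 132 155 149 151]
 [ 73  74 111 107  54  62  67  73 101 138 153 148]
 [126  91 105 127  88  58  64  64  73 100 139 163]
 [194 129 10
[... 1637 characters left out ...]
  -7  -7  -5  -9 -13 -15 -19]
 [ -2   0  -1  -2  -1   0  -3  -2   0  -1  -8  -8  -9  -7 -10 -15]
 [  1   0  -1  -3   0  -1  -2   0  -2  -2  -2  -9  -8  -7  -9 -12]
 [  0  -1  -1  -2  -3  -3  -1   1   2   3  -1  -5  -7  -7  -9 -12]
 [  0  -3   3  -2   1   0   0  -3   3   2  -2   1  -7  -8  -8  -6]
 [  3   0   1   0   0  -3   0   0   1   0  -1   1  -1  -5  -8  -9]
 [  1   1  -2   2  -1   1  -2  -1  -4  -2  -2  -3  -1  -5  -4 -10]
 [-17   2   9   1   0   1   7 -10  31   4 -14  -6  -6  -7 -11  14]
 [-12 -14 -14 -18 -10  -1 -19  -5  13  32  38  43  31  12  41 -10]
 [ -4 -10 -12 -11  -6  -2 -12  -7  -7   8  13  15   7  -3   3 -11]
 [ -2  -1  -2  -3  -5  -3  -5  -6  -7  -9 -11  -9 -11  -9 -10  -7]]
```

The plate is still fixed while the barrel's edge now covers more than half of the green, and compression is about 4 mm by wheel angle. I'll add a small bit to centre it, then check.

move_arm:
  dp:
    - [2,3,0]
    - [3,3,0]
    - [2,2,0]
    - [2,2,0]
    - [0,0,0]
  rotation:
    - [0,0,-0.02]
    - [0,0,-0.02]
    - [0,0,-0.02]
    - [0,0,-0.02]
    - [0,0,0]
  hand: [0.45,0.45,0.45,0.45,0.45]

```text
clock: 36.78
eef_pos: [481.4, 148.7, 239.3]
eef_rot: [-3.138, -0.002, 2.261]
wrist_force: [-11.2, -0.3, 2.6]
finger_gap: 42.6
finger_force: 4.3
```

```bash
python3 look.py p14; python3 lum.py p14|tail -1; python3 band.py p14|tail -6; python3 - <<'E'
from cell import manip
s=manip.read_state();print(s["eef_pos"],s["wrist_force"])
from h import *
S=pickle.load(open("pics/p14.pkl","rb"))[1]
print(proj(S,[575,40,110])-proj(S,[575,40,100]))
E
```

```text
phi 0.673
 [  1  -1  -1   1  -1  -1  -1  -1  -1  -1  -1  -2  -3  -4  -8  -9]
 [  0   0   0  -1  -1  -1  -1   1  -4  -3  -2  -2   0  -2  -8 -13]
 [-19  -6   9   1   2   2   8 -10  32  14 -14  -6  -4  -4 -10  17]
 [-10 -19 -13 -18 -11   1 -21  -8  12  38  40  40  28  12  40  -7]
 [ -2 -10 -12 -11  -8  -2 -13  -5  -9   7  15  15   8  -2   4 -13]
 [ -1  -2  -2  -2  -4  -4  -5  -5  -9 -11 -11 -10 -10 -10 -11 -10]]
[481.34922187 148.67559841 239.26032986] [-10.32929684  -0.99342756   1.99385489]
[ 0.07520844 -2.53242642]
```

By all the estimates (wheel angle, plate stop, and green still partly showing at the barrel's edge) the compression is about 4–5 mm, which is inside the band. I'll let go and retreat.

move_arm:
  dp:
    - [-2,-2,0]
    - [-3,-3,0]
    - [-1,-1,10]
    - [0,0,30]
    - [0,0,40]
    - [-10,40,10]
    - [-10,50,0]
    - [0,50,0]
    - [0,0,0]
    - [0,0,0]
  rotation:
    - [0,0,0]
    - [0,0,0]
    - [0,0,0]
    - [0,0,0]
    - [0,0,0]
    - [0,0,0]
    - [0,0,0]
    - [0,0,0]
    - [0,0,0]
    - [0,0,0]
  hand: [0.45,0.45,0.45,0.45,0.45,0.45,0.45,0.45,0.45,0.45]

```text
clock: 38.12
eef_pos: [456.7, 282.2, 330.2]
eef_rot: [3.141, 0.0, 2.262]
wrist_force: [-0.4, 0.2, -0.9]
finger_gap: 42.0
finger_force: 0.0
```

```bash
python3 look.py p15; python3 lum.py p15; python3 band.py p15|tail -8; python3 - <<'E'
from h import *
import cv2
T,S=pickle.load(open("pics/p15.pkl","rb"));S0=pickle.load(open("pics/side0.pkl","rb"));T7,S7=pickle.load(open("pics/p7.pkl","rb"))
for n,c in(("p7",S7),("p15",S)):
    print(n);print(c["image"][194:201,331:337].reshape(7,-1))
h=cv2.cvtColor(T["image"],cv2.COLOR_RGB2HSV)
y=cv2.inRange(h,(15,130,80),(35,255,255));r=cv2.inRange(h,(0,130,60),(10,255,255))|cv2.inRange(h,(170,130,60),(180,255,255))
for v in range(174,200):print("".join("Y" if y[v,u] else "r" if r[v,u] else "." for u in range(255,300)))
E
```

```text
p15
[[ 72  63  66  70  80 100 113 160 159 179 178 176]
 [ 80  80  87  64  72  81 113 159 179 175 174 171]
 [ 72  78 106  70  66  72  83 109 160 178 171 172]
 [ 71  71 108 104  59  67  71  78 122 157 177 170]
 [119  89 103 118  89  60  69  73  90 126 164 185]
 [188 126 100 122 119  70  67  67  74  94 133 166]
 [205 133 100 119 129 114  77  62  67  75  99 131]
 [200 143 100 118 129 135 117  75  61  71  80 105]
 [140 123 108 125 129 133 131 116  78  61  67  81]
 [105 107  73  87 118 135 137 130  89  43  62  71]
 [109 108  95  78  74  83  76  77  88 176  49  64]
 [107 123 116 102  98  95  90  99 187 212 104  52]
 [109 107 111 111 127 127 137 133 164 139 137  89]
 [110 106 111 109 109 100 118 187 180 171 183 176]]
left rim [109 106 102 115 136 121 124 125 114 113 111 107 105 109 120 136 136 130
 130 131 131 134]
phi 0.611
 [  1  -3  -2   0  -3   2   1  -2   1   2   0  -6  -8 -10 -10 -11]
 [  0  -2   1  -2  -2   0   2  -1   1   1  -3  -1  -6  -9 -10 -10]
 [  0   0   0  -1   0  -1  -1  -1   0   0  -3   2  -3  -7 -10  -7]
 [  0   0  -2  -1   1  -2   0  -1  -3  -3  -1  -1  -4  -2  -7 -10]
 [-
[... 1820 characters left out ...]
..........
.............YYYYYYY.rrrrr...................
............YYYYYY.rrrrrr....................
.............YYYYrrrrrrr.....................
..............Y.rrrrrrr......................
..............rrrrrrrr.......................
.............rrrrrrr.........................
............rrrrrrr..........................
............rrrrrr...........................
...........rrrrrr............................
..........rrrrrr.............................
.........rrrrrrr.............................
........rrrrrrr..............................
........rrrrrr...............................
.......rrrrrr................................
......rrrrrrr................................
```

The arm is clear, the lever leans left, and the barrel's edge sits inside the green band by both estimates (about 4–5.5 mm, against limits of 2.8–6.7). Handing in.

```bash
python3 -c "
from cell import manip
print(manip.sign_off())"
```

```text
the job is handed in; nothing more can be done
None
```

I handed the job in at about 38 s: lever on press, free-wheel swing to the right done, plate on the lid with the spring barrel's edge in the green band by my estimate (about 4–5.5 mm compression, limits 2.8–6.7, load not measured directly), pushes read at about 13 N or less, handle let go; the first lever push stopped at centre and had to be repeated, and the verdict was not shown to me.

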